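# Cover the ink tins, lock the shaker and set its timer

### The arm

A 6-joint arm with a two-finger parallel gripper is mounted at the origin on the work surface. World frame = base frame: x ahead of the robot, y to its left, z up, the work surface at z = 0. Lengths are in mm, angles in degrees, forces in N, time in s.
With the tool pointing down it reaches from about 300 to 850 mm from the base axis. Payload 4.2 kg.
Tool frame: the origin (TCP) lies at the very end of the fingers, on their centre line; the grasp point (between the pads) lies 19 mm behind it (env.tcp_to_grasp is the distance from the TCP to the grasp point, in mm); z points along the fingers, y is the line along which they close (so a half turn about z gives the same grasp; the last joint's range is limited). The gripper opens to 91 mm and grips with 3 to 60 N. Pads are 32 mm wide; open, the fingers measure 118 mm over their backs; the gripper's body (76 mm by 178 mm) begins 60 mm behind the grasp point.
Start: joints at [-72.708, 18.312, 89.639, -0, 72.044, -1.146], TCP at [181.861, -545.499, 213.976] pointing down, gripper open.
Joint ranges: [-177.97, 177.97], [-48.28, 115.42], [12.27, 149.76], [-77.06, 257.06], [2.81, 150.46], [-146.56, 146.56]. Speed limits (degrees/s): [147.25, 147.25, 180, 180, 180, 180].

### API

Orientations are given as [roll, pitch, yaw] about the fixed x, y, z axes, in that order (R = Rz(yaw) Ry(pitch) Rx(roll)).
In Python, from workcell import env gives the robot as it stands.
- The arm moves only by the tool move_arm, never from a script. Its argument "plan" is a list of rows, each a list of 3 entries, a list of its own where there are three numbers: the shift along the world's x, y, z in cm, then the turn about the world's z in degrees, then the closure, from 0 (fully open) to 1 (shut). In form: [[[x, y, z], turn, claw], ...]. A call has 1 to 5 rows; each row shifts and turns the commanded pose from where the row before left it; what a row does not reach is not made up. A row lasts 1/10 s, in which the tool goes at most 50 mm and 8.59 degrees, less where a joint would pass 70% of its speed; a pose out of reach is approached as far as the arm can. A call is refused whole if a number of a shift passes 5 or a number of a turn 8.59, either way. A call with a gripper value outside its range is refused whole. The fingers move at their own pace and stop on an object; "squeeze" is the grip in N (left out, the last holds). Time passes only in rows, so rows that do not move let the fingers close. It gives the time, the measured TCP pose, the force, the opening and the grip force at its end, in the units of the state.
- env.state(): the state, without advancing time (a new reading comes with each control period).
- env.grab_frame(name): name is "side" or "top"; returns a dict with "frame" (400x640x3 uint8, red, green, blue), "z_map" (400x640 float32, mm along the optical axis (not along the pixel's ray), 0 where there is no reading), "fovy" (degrees; the focal length in pixels is half the picture's height over the tangent of half this angle, whatever the lens; pixels are square), "cx", "cy" (the principal point, pixels), "position" and "orientation" of the camera in the world. Camera axes: x right, y down, z forward; pixel columns grow to the right and rows downward; lengths in mm; the calibration is good to about 2 mm. A picture is of the moment at which its call begins.
- env.job_done(): hands the job in; it is judged then, once.
Trained networks look in a picture, given as the dict that the camera call returned (one of the last four; its "shot" number tells which), for a name from the list of things; names that differ only in an ending like _2 or _b are one class to them, and where a whole thing is asked for, a point or a joint stands for the part that bears it (a point fixed in the world has none). Each returns a list of dicts, best first, with "score" (0 to 1); they miss things now and then, are a little off and sometimes report something else, mostly with a low value. They report only what shows in the picture. A call takes as long as a camera call.
- env.search_frame(picture, label): "point" ([column, row] in pixels, amid what is visible of it).
- env.landmark_of(picture, label): "point" ([column, row] in pixels: a listed point, or the origin of a listed thing).
The state is a dict: "time_s": time; "qpos": joint angles; "qvel": joint speeds; "effort": joint torques, N m; "ee_pos": TCP position; "ee_rot": TCP orientation; "force": force on the tool from outside, world axes, zero at the start; "torque": the same for the moment, N m; "gripper_width": finger opening in mm; "gripper_force": force on a finger pad.
Only numpy, scipy, OpenCV 4.12 (cv2) and the standard library are available. Lean on these libraries where they do the work, as an engineer would, in place of code of your own. Each camera call takes 0.05 s, during which the arm holds its last target. There are 200 camera calls.

### The job

Get the tin shaker ready to run: put a cover of the matching width on every tin that stands on its platform, seated and level all round; then, using the mallet and not the fingers, knock both lock pins fully home; and last, since it starts the run, turn the timer dial clockwise to the tenth click from its zero mark. Stand the mallet back on its rubber mat on its head's face before you finish, and do not knock over the tins, the amber bottle or the white jar.

Things in the scene. Friction and masses are not known exactly. Their poses are not given: they have to be found in the camera images.
- shaker: Fixed tin shaker, grey base 260 (x) by 400 (y), 55 mm high. Origin: centre of its underside on the bench, x away from the robot, y left. Steel platform 240 by 250, top at z = 63 mm, rim 8 mm, centred at y = +65 mm; the dark console at y = -132 mm (top z = 60 mm) has the timer dial at x = -65 mm and the lock pins at x = +28 and +90 mm.
- tin_wide_a: Open aluminium tin, wide kind: outside diameter 78, height 75 mm, wall 3, inside diameter 72, loose, standing on the shaker's platform (absent in some starts). Origin: centre of its underside, z up; its rim is 75 mm above the origin.
- tin_wide_b: Open aluminium tin, wide kind: outside diameter 78, height 75 mm, wall 3, inside diameter 72, loose, standing on the shaker's platform (absent in some starts). Origin: centre of its underside, z up; its rim is 75 mm above the origin.
- tin_narrow_a: Open aluminium tin, narrow kind: outside diameter 58, height 58 mm, wall 3, inside diameter 52, loose, standing on the shaker's platform (absent in some starts). Origin: centre of its underside, z up; its rim is 58 mm above the origin.
- tin_narrow_b: Open aluminium tin, narrow kind: outside diameter 58, height 58 mm, wall 3, inside diameter 52, loose, standing on the shaker's platform (absent in some starts). Origin: centre of its underside, z up; its rim is 58 mm above the origin.
- cover_wide_a: Loose steel cover for either wide tin, right way up on the bench: disc of diameter 84; tapered spigot below (diameter 65, 57 at its foot); black cylindrical knob on top, diameter 18. Origin: centre of the spigot's underside, z up; spigot 0 to 7 mm above it, disc 7 to 11, knob 11 to 37. Seated: origin 68 mm above the tin's origin. 70 g.
- cover_wide_b: Loose steel cover for either wide tin, right way up on the bench: disc of diameter 84; tapered spigot below (diameter 65, 57 at its foot); black cylindrical knob on top, diameter 18. Origin: centre of the spigot's underside, z up; spigot 0 to 7 mm above it, disc 7 to 11, knob 11 to 37. Seated: origin 68 mm above the tin's origin. 70 g.
- cover_narrow_a: Loose steel cover for either narrow tin, right way up on the bench: disc of diameter 64; tapered spigot below (diameter 45, 37 at its foot); black cylindrical knob on top, diameter 18. Origin: centre of the spigot's underside, z up; spigot 0 to 7 mm above it, disc 7 to 11, knob 11 to 37. Seated: origin 51 mm above the tin's origin. 45 g.
- cover_narrow_b: Loose steel cover for either narrow tin, right way up on the bench: disc of diameter 64; tapered spigot below (diameter 45, 37 at its foot); black cylindrical knob on top, diameter 18. Origin: centre of the spigot's underside, z up; spigot 0 to 7 mm above it, disc 7 to 11, knob 11 to 37. Seated: origin 51 mm above the tin's origin. 45 g.
- mallet: Mallet, 350 g: white nylon box head 46 by 46 mm and 68 mm high, standing on one face with its wooden handle level. Origin: centre of the head's lower (striking) face, z up; the handle (16 mm wide, 24 mm high, its axis 36 mm above the origin) runs along the mallet's -x, from the head's side at 23 mm to 153 mm from the head's centre.
- mat: Fixed black rubber mat, 100 (x) by 200 (y) by 3 mm thick, where the mallet belongs. Origin: centre of its underside on the bench.
- pin_near (a joint): Travel of the nearer (to the robot) lock pin in m: 0 standing proud, 0.013 fully home. It slides straight down against friction and a light spring, about 9 to 11 N, and stays where it is left.
- pin_far (a joint): Travel of the farther lock pin in m: 0 standing proud, 0.013 fully home. It slides straight down against friction and a light spring, about 9 to 11 N, and stays where it is left.
- pin_near_top (a point): Centre of the top of the nearer (to the robot) lock pin's round steel head (diameter 22; 88 mm above the bench when proud, 75 mm when home); the boss around the pin is 34 mm wide, its top 68 mm above the bench.
- pin_far_top (a point): Centre of the top of the farther lock pin's round steel head (diameter 22; 88 mm above the bench when proud, 75 mm when home); the boss around the pin is 34 mm wide, its top 68 mm above the bench.
- dial (a joint): Angle of the timer dial in rad, growing clockwise seen from above; 0 = pointer at the zero mark (the long white tick on the robot's side), where it has a stop. A sprung click every 0.4488 rad (14 to the turn, short ticks), 12 clicks, then a stop; tenth = 4.488. About 0.1 N m carries it over a click; let go, it falls into the nearest. Starts within the first clicks.
- dial_grip (a point): Point on the dial's axis at the height to grip, 94 mm above the bench. The dial: black flange of diameter 54 (63 to 71 mm above the bench) with an upright bar across it, 46 long, 14 wide, top 104 mm above the bench. The point turns with the dial: x along the bar, white pointer line on top at the -x end; z up.
- solvent: Bystander: amber bottle, diameter 54, 130 mm high, standing behind the covers. Origin: centre of its underside.
- jar: Bystander: white jar with grey cap, diameter 60, 70 mm high. Origin: centre of its underside.

How it is judged (in metres and radians):
On the way, in this order (a step that is already met when the one before it is completed fails the run):
1. every tin on the platform has a cover of its width seated and level (((horizontal distance between cover_wide_a and tin_wide_a below 0.006 m and z of cover_wide_a in the frame of tin_wide_a between 0.065 and 0.0705 m and angle between each of cover_wide_a, tin_wide_a's own z axis and vertical below 0.06 rad) or (horizontal distance between cover_wide_b and tin_wide_a below 0.006 m and z of cover_wide_b in the frame of tin_wide_a between 0.065 and 0.0705 m and angle between each of cover_wide_b, tin_wide_a's own z axis and vertical below 0.06 rad)) and ((horizontal distance between cover_wide_a and tin_wide_b below 0.006 m and z of cover_wide_a in the frame of tin_wide_b between 0.065 and 0.0705 m and angle between each of cover_wide_a, tin_wide_b's own z axis and vertical below 0.06 rad) or (horizontal distance between cover_wide_b and tin_wide_b below 0.006 m and z of cover_wide_b in the frame of tin_wide_b between 0.065 and 0.0705 m and angle between each of cover_wide_b, tin_wide_b's own z axis and vertical below 0.06 rad)) and ((horizontal distance between cover_narrow_a and tin_narrow_a below 0.006 m and z of cover_narrow_a in the frame of tin_narrow_a between 0.048 and 0.0535 m and angle between each of cover_narrow_a, tin_narrow_a's own z axis and vertical below 0.06 rad) or (horizontal distance between cover_narrow_b and tin_narrow_a below 0.006 m and z of cover_narrow_b in the frame of tin_narrow_a between 0.048 and 0.0535 m and angle between each of cover_narrow_b, tin_narrow_a's own z axis and vertical below 0.06 rad)) and ((horizontal distance between cover_narrow_a and tin_narrow_b below 0.006 m and z of cover_narrow_a in the frame of tin_narrow_b between 0.048 and 0.0535 m and angle between each of cover_narrow_a, tin_narrow_b's own z axis and vertical below 0.06 rad) or (horizontal distance between cover_narrow_b and tin_narrow_b below 0.006 m and z of cover_narrow_b in the frame of tin_narrow_b between 0.048 and 0.0535 m and angle between each of cover_narrow_b, tin_narrow_b's own z axis and vertical below 0.06 rad))), for 0.2 s.
2. both lock pins are fully home (value of joint each of pin_near, pin_far above 0.0115 m), for 0.2 s.
3. the timer dial stands at its tenth click (value of joint dial between 4.358 and 4.618 rad), for 0.2 s.
At the end, for the whole second after the job is handed in: Each tin present has a cover of its width seated (centred within 6 mm, disc within 2.5 mm of the rim, level within 0.06 rad); both pins down 11.5 mm or more; dial within 0.13 rad of its tenth click; mallet standing on its head's face (0.08 rad), head's centre over the mat; all at rest (all of step 1 and all of step 2 and all of step 3 and linear speed of each of cover_wide_a, cover_wide_b, cover_narrow_a, cover_narrow_b, mallet below 0.02 m/s and angle between mallet's own z axis and vertical below 0.08 rad and x of mallet in the frame of mat between -0.047 and 0.047 m and y of mallet in the frame of mat between -0.097 and 0.097 m and z of mallet in the frame of mat below 0.008 m); the robot touches nothing.
It fails at once if a lock pin is pushed with the fingers (contact force between the fingers and pin_near above 4 N or contact force between the fingers and pin_far above 4 N).
It fails at once if a tin, the bottle or the jar is knocked over (angle between any of tin_wide_a, tin_wide_b, tin_narrow_a, tin_narrow_b, solvent, jar's own z axis and vertical above 0.7 rad).
Of tin_wide_a, tin_wide_b, tin_narrow_a, tin_narrow_b only 2 to 4 are there at a start; the rules pass over those that are not, and their reading is None.
At some moment in a run one of cover_wide_a, cover_wide_b, cover_narrow_a, cover_narrow_b, mallet may be knocked a few centimetres aside while the robot is not near it.
It also fails if it takes over 210 s, if anything falls off the work surface, if the arm or the gripper's body presses on something with over 40 N, if the wrist force passes 120 N, or if a joint passes its speed limit or range.

## Working session

There is one attempt and no reset: what is moved stays moved. The work goes in short steps, Python scripts to look and compute and a tool call to move; the robot and the scene stay as the last step left them, time stands still between calls to the robot, and variables do not carry over. Pictures are saved under pics/ and viewed, at most 14 in all, crops included, and the job is handed in when it is done.

Besides the shell and the picture viewer there is one more tool, called after ">>>" in YAML: its name, and indented under it one key for each argument. move_arm: Moves the arm, as the interface text tells. Its arguments: {"type":"object","properties":{"plan":{"type":"array","items":{"type":"array"}},"squeeze":{"type":"number"}},"required":["plan"]}

```bash
ls; mkdir -p pics
cat > h.py <<'E'
import numpy as np, cv2
from workcell import env
from scipy.spatial.transform import Rotation as R
def rot(o):
    o=np.array(o,float)
    if o.shape==(3,3): return o
    return R.from_euler('xyz',o,degrees=True).as_matrix() if o.size==3 else R.from_quat(o).as_matrix()
def cam(n):
    p=env.grab_frame(n); h=p['frame'].shape[0]
    p['f']=h/2/np.tan(np.radians(p['fovy'])/2); p['R']=rot(p['orientation']); return p
def ray(p,uv):
    return p['R']@np.array([(uv[0]-p['cx'])/p['f'],(uv[1]-p['cy'])/p['f'],1])
def atz(p,uv,z):
    d=ray(p,uv); c=np.array(p['position']); return c+d*(z-c[2])/d[2]
def cloud(p):
    v,u=np.mgrid[:400,:640]; Z=p['z_map']
    X=np.stack([(u-p['cx'])/p['f']*Z,(v-p['cy'])/p['f']*Z,Z],-1)
    return X@p['R'].T+np.array(p['position'])
def save(p,n): cv2.imwrite(f'pics/{n}.png',cv2.cvtColor(p['frame'],cv2.COLOR_RGB2BGR))
E
python3 - <<'E'
from h import *
for n in('top','side'):
    p=cam(n); save(p,n+'0'); print(n,p['fovy'],p['cx'],p['cy'],p['position'],p['orientation'],(p['z_map']>0).mean())
    for l,z in [('shaker',0),('tin_wide_a',63),('tin_narrow_a',63),('cover_wide_a',0),('cover_narrow_a',0),('mallet',3),('mat',0),('pin_near_top',88),('pin_far_top',88),('dial_grip',94),('solvent',0),('jar',0)]:
        for d in env.landmark_of(p,l): print(l,np.round(d['point']),round(d['score'],2),np.round(atz(p,d['point'],z)[:2]))
print(env.state())
E
```

```text
pics
top 45.02345079131512 324.4103774981061 199.73959216196224 [ 376.1372123   -52.26854349 1306.51457345] [-171.20321782   -0.79387775  -89.65526895] 0.9959609375
shaker [235. 210.] 0.79 [550. 175.]
shaker [178. 229.] 0.75 [495. 325.]
tin_wide_a [185. 187.] 0.78 [600. 294.]
tin_wide_a [232. 189.] 0.65 [595. 173.]
tin_narrow_a [178. 230.] 0.66 [487. 308.]
cover_wide_a [354. 255.] 0.81 [ 429. -149.]
cover_wide_a [354. 210.] 0.79 [ 550. -150.]
cover_narrow_a [396. 207.] 0.82 [ 559. -265.]
cover_narrow_a [400. 249.] 0.7 [ 445. -274.]
cover_narrow_a [180. 228.] 0.33 [498. 322.]
mallet [449. 224.] 0.93 [ 515. -408.]
mat [463. 223.] 0.92 [ 517. -449.]
mat [401. 207.] 0.66 [ 559. -278.]
pin_near_top [280. 199.] 0.62 [565.  45.]
pin_far_top [280. 176.] 0.48 [626.  46.]
dial_grip [275. 232.] 0.52 [482.  56.]
solvent [369. 175.] 0.77 [ 650. -192.]
side 57.62894383444212 317.9608383503991 198.58299846735474 [471.02940207 463.45269113 764.49826546] [-1.41045704e+02  5.96239669e-02 -1.71998376e+02] 0.99622265625
tin_wide_a [262. 365.] 0.89 [597. 300.]
tin_wide_a [276. 308.] 0.75 [596. 192.]
tin_
[... 819 characters left out ...]
172.] 0.35 [ 452. -263.]
{'time_s': 1.3, 'qpos': array([-7.27075625e+01,  1.83125671e+01,  8.96393336e+01, -1.41653853e-03,
        7.20440921e+01, -1.14566113e+00]), 'qvel': array([ 0.08021944,  0.10082416,  0.02639228,  0.0018563 ,  0.09778323,
       -0.13306852]), 'effort': array([ 2.49155870e-03, -4.12347507e+01, -2.32229608e+01,  7.32053630e-02,
        3.78604559e-02,  5.48963541e-06]), 'ee_pos': array([ 181.86071401, -545.49752167,  213.96696766]), 'ee_rot': array([1.79996020e+02, 1.42742767e-03, 1.84385352e+01]), 'force': array([ 0.07993015, -0.23624005, -0.21794421]), 'torque': array([-0.04064385,  0.03469422,  0.01021965]), 'gripper_force': 0.0, 'gripper_width': 91.50463905270223}
```

View pics/top0.png

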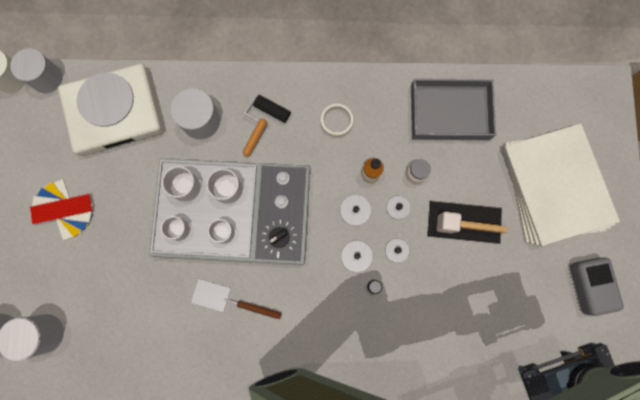

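View pics/side0.png

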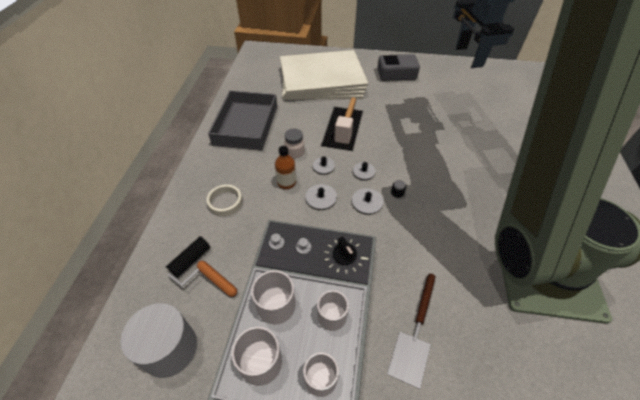

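The pictures agree with the networks. There are four tins: wide at top-view (180,184) and (224,185), narrow at (175,229) and (220,231). The covers are at (356,209), (357,256), (399,207) and (397,250). The mallet head is at (450,223) with its handle to the right. Next I'll refine the positions with depth.

```bash
cat >> h.py <<'E'
def circ(P):
    from scipy.optimize import least_squares
    s=least_squares(lambda q:np.hypot(P[:,0]-q[0],P[:,1]-q[1])-q[2],[*P.mean(0),30],loss='soft_l1').x
    return s
def near(C,xy,r,z0,z1):
    m=(np.hypot(C[...,0]-xy[0],C[...,1]-xy[1])<r)&(C[...,2]>z0)&(C[...,2]<z1); return C[m]
def hull(P):
    c,r=cv2.minEnclosingCircle(P[:,:2].astype(np.float32)); return np.round(c,1),round(r,1)
E
python3 - <<'E'
from h import *
np.set_printoptions(suppress=True,precision=1)
for n in('top','side'):
    p=cam(n); C=cloud(p); print(n)
    for l,xy,z,r in [('wa',(600,294),138,46),('wb',(596,180),138,46),('na',(488,308),121,36),('nb',(484,184),121,36)]:
        P=near(C,xy,r+10,z-5,z+6); print(l,len(P),circ(P[:,:2]),hull(P),np.median(P[:,2]))
    for l,xy,r in [('cwa',(428,-152),42),('cwb',(549,-151),42),('cna',(448,-265),32),('cnb',(559,-264),32)]:
        P=near(C,xy,r+8,6,15); K=near(C,xy,25,29,45); print(l,len(P),hull(P),np.median(P[:,2]),'knob',len(K),hull(K) if len(K) else 0, K[:,:].mean(0) if len(K) else 0)
    for l,xy in [('pn',(567,43)),('pf',(627,43))]:
        P=near(C,xy,22,82,95); print(l,len(P),P.mean(0),hull(P))
    P=near(C,(475,47),40,96,112); print('dialbar',len(P),cv2.minAreaRect(P[:,:2].astype(np.float32)),np.median(P[:,2]))
    P=near(C,(513,-400),50,62,80); print('mallethead',len(P),cv2.minAreaRect(P[:,:2].astype(np.float32)),np.median(P[:,2]))
    P=near(C,(513,-500),80,42,58); print('handle',len(P),cv2.minAreaRect(P[:,:2].astype(np.float32)),np.median(P[:,2]))
    m=(C[...,0]>430)&(C[...,0]<720)&(C[...,1]>-20)&(C[...,1]<400)&(C[...,2]>48)&(C[...,2]<80);print('shaker',cv2.minAreaRect(C[m][:,:2].astype(np.float32)))
E
```

```text
top
wa 161 [599.9 293.2  37.3] (array([600.3, 292.4]), 40.0) 138.54174394966503
wb 146 [595.2 183.8  37.2] (array([595.6, 184.2]), 39.7) 138.71470527436406
na 106 [488.7 305.   27.2] (array([489.1, 305.7]), 29.8) 121.4662860252829
nb 104 [482.2 190.3  27.1] (array([482. , 190.7]), 29.2) 121.55655050105895
cwa 620 (array([ 428.6, -151. ]), 49.5) 12.28677897306909 knob 37 (array([ 426.5, -155.4]), 8.6) [ 426.3 -155.5   37.9]
cwb 571 (array([ 549. , -150.7]), 49.1) 12.146426564382864 knob 39 (array([ 551. , -152.7]), 9.1) [ 550.3 -152.5   38.2]
cna 321 (array([ 447.7, -268.1]), 38.6) 11.807489164428716 knob 38 (array([ 441.6, -262.5]), 8.5) [ 441.8 -262.5   38.1]
cnb 319 (array([ 557.3, -263.7]), 38.1) 11.775939828341734 knob 38 (array([ 558.8, -269.2]), 9.1) [ 558.1 -268.2   37.3]
pn 57 [563.4  43.9  89.3] (array([563.4,  44.6]), 11.0)
pf 53 [625.   40.6  89.1] (array([626. ,  41.1]), 11.1)
dialbar 108 ((470.5387878417969, 48.186153411865234), (14.500724792480469, 45.22370147705078), 35.398223876953125) 105.50848663045451
mallethead 321 ((514.9031372070312, -396.3417663574219), (46.682
[... 1012 characters left out ...]
 33.4) 11.709871206518756 knob 34 (array([ 560. , -265.5]), 9.2) [ 560.3 -264.4   36.1]
pn 72 [564.4  47.8  88.5] (array([564.4,  47.1]), 10.5)
pf 66 [626.2  45.   88.3] (array([626. ,  44.3]), 10.7)
dialbar 143 ((471.9756774902344, 51.200103759765625), (14.605764389038086, 45.77690124511719), 34.86155319213867) 104.34563955471651
mallethead 185 ((515.568359375, -393.2462463378906), (48.39012145996094, 45.88603591918945), 80.1358413696289) 71.1182118847862
handle 112 ((504.3026428222656, -492.9158020019531), (107.46085357666016, 16.287986755371094), 82.78279876708984) 51.13646882495624
shaker ((554.965576171875, 172.70513916015625), (385.4024658203125, 250.08209228515625), 89.95370483398438)
```

>>> move_arm:
  plan:
    - [[3.3, 3.55, 0], 0, 0.4]
    - [[3.3, 3.55, 0], 0, 0.4]
    - [[3.3, 3.55, 0], 0, 0.4]
    - [[3.3, 3.55, 0], 0, 0.4]
    - [[3.3, 3.55, 0], 0, 0.4]
  squeeze: 20

```text
time_s: 1.9
ee_pos: [347.9, -366.6, 214.2]
ee_rot: [180.0, -0.0, 18.4]
force: [1.0, 0.1, -0.6]
gripper_width: 56.1
gripper_force: 0.0
```

>>> move_arm:
  plan:
    - [[3.3, 3.55, 0], 0, 0.4]
    - [[3.3, 3.55, 0], 0, 0.4]
    - [[3.0, 3.55, -3], 0, 0.4]
    - [[0, 0, -4.0], 0, 0.4]
    - [[0, 0, -4.0], 0, 0.4]

```text
time_s: 2.4
ee_pos: [441.4, -263.9, 106.4]
ee_rot: [179.9, -0.1, 18.6]
force: [-0.6, 0.1, -1.3]
gripper_width: 55.0
gripper_force: 0.0
```

Run:
```python
from h import *
s=env.state();print(s['ee_pos'],s['ee_rot'],s['gripper_width'],s['force'])
p=cam('side');save(p,'side1');C=cloud(p)
cv2.imwrite('pics/s1c.png',cv2.resize(cv2.cvtColor(p['frame'][90:260,250:450],cv2.COLOR_RGB2BGR),None,fx=3.5,fy=3.5,interpolation=cv2.INTER_CUBIC))
for xy in [(427,-154),(551,-151),(443,-261),(559,-267)]:
    K=near(C,xy,25,29,45);print(len(K),K.mean(0) if len(K) else 0)
```

```text
[ 441.43746562 -263.88425115  106.36717117] [ 1.79873739e+02 -9.65790278e-02  1.86212468e+01] 54.9850485534591 [-0.59062226  0.10283492 -1.31863705]
39 [ 427.34806588 -150.74435824   36.08855194]
41 [ 551.85042848 -148.18946341   36.11720221]
34 [ 443.3067918  -258.78581102   36.14111445]
32 [ 560.29473146 -264.5965644    36.37362182]
```

View pics/s1c.png

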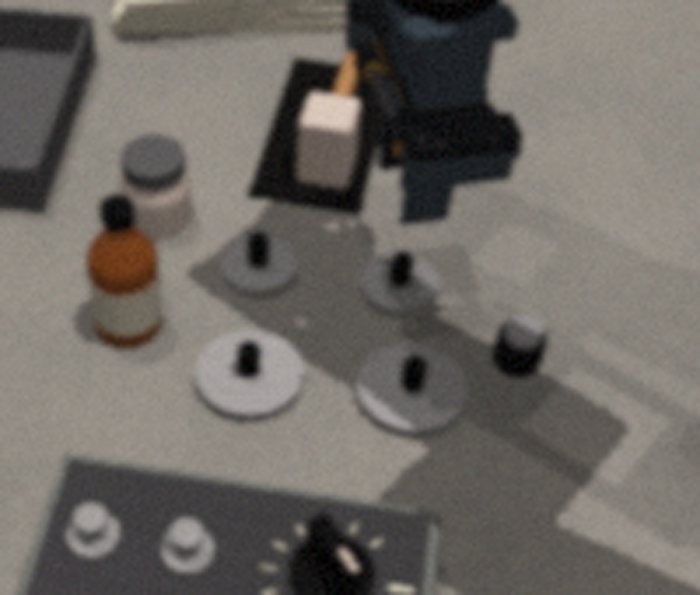

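Close view: the gripper is above the near narrow cover's knob (crop 400,265), and the other covers haven't moved. I'll descend and grip.

>>> move_arm:
  plan:
    - [[0, 0, -4.0], 0, 0.4]
    - [[0, 0, -3.0], 0, 0.4]
    - [[0, 0, -2.0], 0, 0.4]
    - [[0, 0, 0], 0, 0.4]
    - [[0, 0, 0], 0, 1]

```text
time_s: 2.95
ee_pos: [440.6, -265.5, 17.8]
ee_rot: [180.0, -0.0, 18.4]
force: [0.1, -0.1, -0.3]
gripper_width: 49.5
gripper_force: 0.0
```

Run:
```python
from h import *
s=env.state();print(s['ee_pos'],s['ee_rot'],s['gripper_width'],s['force'])
p=cam('side');C=cloud(p)
cv2.imwrite('pics/s2c.png',cv2.resize(cv2.cvtColor(p['frame'][120:260,280:420],cv2.COLOR_RGB2BGR),None,fx=4,fy=4,interpolation=cv2.INTER_CUBIC))
```

```text
[ 440.55431018 -265.48073971   17.77010504] [ 1.79953715e+02 -3.40730600e-02  1.84186483e+01] 49.5432997240537 [ 0.14937915 -0.10855221 -0.31969757]
```

View pics/s2c.png

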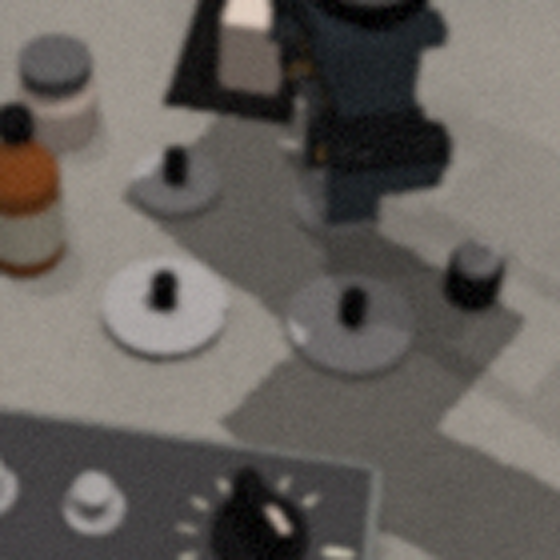

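The picture shows the fingers straddling the narrow cover. The measured pose fell short by (2,4,-4) mm, so I'll correct that and then close.

>>> move_arm:
  plan:
    - [[0.22, 0.4, -0.35], 0, 0.5]
    - [[0, 0, 0], 0, 1]
    - [[0, 0, 0], 0, 1]
    - [[0, 0, 0], 0, 1]
    - [[0, 0, 0], 0, 1]

```text
time_s: 3.5
ee_pos: [442.3, -261.1, 13.6]
ee_rot: [180.0, -0.0, 18.4]
force: [0.2, 1.2, 0.9]
gripper_width: 17.2
gripper_force: 20.0
```

>>> move_arm:
  plan:
    - [[0, 0, 0], 0, 1]
    - [[0, 0, 0], 0, 1]

```text
time_s: 3.7
ee_pos: [442.3, -261.1, 13.6]
ee_rot: [180.0, -0.0, 18.4]
force: [0.1, -0.0, 2.5]
gripper_width: 17.3
gripper_force: 20.0
```

>>> move_arm:
  plan:
    - [[0, 0, 4], 0, 1]
    - [[0, 0, 4], 0, 1]
    - [[0, 0, 4], 0, 1]
    - [[0, 0, 4], 0, 1]
    - [[0, 0, 3], 0, 1]

```text
time_s: 4.2
ee_pos: [442.4, -261.1, 205.8]
ee_rot: [179.9, -0.1, 18.4]
force: [-0.1, 0.1, 0.2]
gripper_width: 17.7
gripper_force: 20.0
```

>>> move_arm:
  plan:
    - [[0.3, 4, 0], 0, 1]
    - [[0.3, 4, 0], 0, 1]
    - [[0.3, 4, 0], 0, 1]
    - [[0.3, 4, 0], 0, 1]
    - [[0.3, 4, 0], 0, 1]

```text
time_s: 4.7
ee_pos: [456.8, -59.4, 203.2]
ee_rot: [-180.0, 0.0, 18.4]
force: [0.8, -0.8, -1.4]
gripper_width: 17.7
gripper_force: 20.0
```

>>> move_arm:
  plan:
    - [[0.4, 4, 0], 0, 1]
    - [[0.4, 4, 0], 0, 1]
    - [[0.4, 4, 0], 0, 1]
    - [[0.4, 4, 0], 0, 1]
    - [[0.4, 4, 0], 0, 1]

```text
time_s: 5.2
ee_pos: [476.8, 140.7, 203.1]
ee_rot: [180.0, 0.0, 18.4]
force: [0.5, -0.5, -0.1]
gripper_width: 17.5
gripper_force: 20.0
```

>>> move_arm:
  plan:
    - [[0.3, 4, 0], 0, 1]
    - [[0.3, 4, 0], 0, 1]
    - [[0.3, 4, 0], 0, 1]
    - [[0.3, 4, 0], 0, 1]
    - [[0, 0, 0], 0, 1]

```text
time_s: 5.7
ee_pos: [489.1, 303.4, 202.5]
ee_rot: [-179.9, -0.0, 18.7]
force: [0.2, -1.7, -1.4]
gripper_width: 17.3
gripper_force: 20.0
```

Run:
```python
from h import *
np.set_printoptions(suppress=True,precision=1)
s=env.state();e=s['ee_pos'];print(e,s['ee_rot'],s['gripper_width'],s['force'])
p=cam('side');C=cloud(p);save(p,'s3')
P=near(C,e,60,e[2]-14+1,e[2]-14+14);print(len(P),hull(P),P.mean(0),P.min(0),P.max(0))
for l,xy,z,r in [('wa',(600,294),138,46),('wb',(596,180),138,46),('na',(488,308),121,36),('nb',(484,184),121,36)]:
        P=near(C,xy,r+10,z-5,z+6); print(l,len(P),circ(P[:,:2]) if len(P)>20 else 0)
```

```text
[489.1 303.4 202.5] [-179.9   -0.    18.7] 17.336486211477204 [ 0.2 -1.7 -1.4]
1 (array([508. , 329.1]), 0.0) [508.  329.1 198. ] [508.  329.1 198. ] [508.  329.1 198. ]
wa 350 [600.9 296.3  37.2]
wb 214 [596.5 187.2  37.2]
na 0 0
nb 0 0
```

View pics/s3.png

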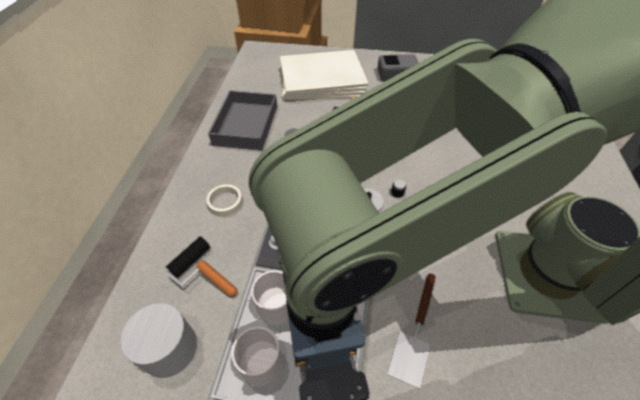

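>>> move_arm:
  plan:
    - [[0, 0, -3], 0, 1]
    - [[0, 0, 0], 0, 1]
    - [[0, 0, 0], 0, 1]

```text
time_s: 6.05
ee_pos: [488.8, 297.8, 173.2]
ee_rot: [180.0, 0.1, 18.4]
force: [-0.7, -0.7, -0.1]
gripper_width: 17.3
gripper_force: 20.0
```

>>> move_arm:
  plan:
    - [[0.03, 0.9, -2.5], 0, 1]
    - [[0, 0, 0], 0, 1]
    - [[0, 0, 0], 0, 1]
    - [[0, 0, -1], 0, 1]
    - [[0, 0, 0], 0, 1]

```text
time_s: 6.55
ee_pos: [489.2, 307.5, 138.1]
ee_rot: [180.0, 0.1, 18.4]
force: [0.4, 1.5, 0.5]
gripper_width: 17.4
gripper_force: 20.0
```

>>> move_arm:
  plan:
    - [[0, 0, -0.5], 0, 1]
    - [[0, 0, -0.4], 0, 1]
    - [[0, 0, 0], 0, 1]

```text
time_s: 6.85
ee_pos: [489.1, 307.8, 128.7]
ee_rot: [180.0, 0.1, 18.4]
force: [0.4, 0.2, -0.3]
gripper_width: 17.7
gripper_force: 20.0
```

>>> move_arm:
  plan:
    - [[0, 0, -0.15], 0, 1]
    - [[0, 0, 0], 0, 1]
    - [[0, 0, 0], 0, 0.4]
    - [[0, 0, 0], 0, 0.4]
    - [[0, 0, 0], 0, 0.4]

```text
time_s: 7.35
ee_pos: [489.6, 308.2, 128.1]
ee_rot: [180.0, -0.0, 18.4]
force: [0.2, -0.3, 0.2]
gripper_width: 38.6
gripper_force: 0.0
```

>>> move_arm:
  plan:
    - [[0, 0, 3], 0, 0.4]
    - [[0, 0, 4], 0, 0.4]
    - [[0.4, -4, 0], 0, 0.4]
    - [[0.4, -4, 0], 0, 0.4]
    - [[0.5, -4.2, 0], 0, 0.4]

```text
time_s: 7.85
ee_pos: [502.5, 185.2, 198.4]
ee_rot: [180.0, -0.1, 18.5]
force: [1.4, -0.3, 1.0]
gripper_width: 55.2
gripper_force: 0.0
```

>>> move_arm:
  plan:
    - [[0.5, -4.2, 0], 0, 0.4]
    - [[0.5, -4.2, 0], 0, 0.4]
    - [[0.5, -4.2, 0], 0, 0.4]
    - [[0.5, -4.2, 0], 0, 0.4]
    - [[0.5, -4.2, 0], 0, 0.4]

```text
time_s: 8.35
ee_pos: [527.5, -25.6, 198.2]
ee_rot: [180.0, -0.0, 18.4]
force: [1.0, 0.3, -0.0]
gripper_width: 54.7
gripper_force: 0.0
```

>>> move_arm:
  plan:
    - [[0.5, -4.2, 0], 0, 0.4]
    - [[0.5, -4.2, 0], 0, 0.4]
    - [[0.5, -4.2, 0], 0, 0.4]
    - [[0.5, -4.2, 0], 0, 0.4]
    - [[0.5, -3, 0], 0, 0.4]

```text
time_s: 8.85
ee_pos: [552.4, -224.6, 198.0]
ee_rot: [179.9, -0.0, 18.3]
force: [0.9, -0.2, -0.2]
gripper_width: 54.8
gripper_force: 0.0
```

```bash
cat >> h.py <<'E'
def report():
    np.set_printoptions(suppress=True,precision=1)
    s=env.state();print(s['time_s'],s['ee_pos'],s['ee_rot'],s['gripper_width'],s['force'])
    out={}
    for n in('top','side'):
        p=cam(n);C=cloud(p);out[n]=p
        for l,xy,z,r in [('wa',(600,294),138,46),('wb',(596,184),138,46),('na',(489,306),121,36),('nb',(483,192),121,36)]:
            P=near(C,xy,r+6,z-5,z+8); K=near(C,xy,22,z+21,z+38)
            print(n,l,len(P),circ(P[:,:2]) if len(P)>20 else 0,hull(P) if len(P) else 0,'knob',len(K),hull(K) if len(K) else 0,K[:,2].max() if len(K) else 0, np.median(P[:,2]) if len(P) else 0)
        for l,xy in [('cwa',(427,-154)),('cwb',(551,-151)),('cna',(443,-261)),('cnb',(559,-267))]:
            K=near(C,xy,45,29,45); print(n,l,len(K),hull(K) if len(K) else 0)
        P=near(C,(513,-395),60,62,80); print(n,'mallet',len(P),cv2.minAreaRect(P[:,:2].astype(np.float32)) if len(P) else 0)
    return out
E
python3 -c "
from h import *
report()"
```

```text
8.85 [ 552.4 -224.6  198. ] [179.9  -0.   18.3] 54.798497362967446 [ 0.9 -0.2 -0.2]
top wa 165 [599.8 293.2  37.2] (array([600.2, 294. ]), 39.8) knob 0 0 0 138.4411499030707
top wb 144 [595.2 183.9  37.3] (array([595.7, 184.3]), 39.3) knob 0 0 0 138.3224126490088
top na 416 [489.2 307.1  24. ] (array([488.2, 306.7]), 32.6) knob 49 (array([489.6, 305.3]), 8.9) 155.54576491505009 125.89575939842496
top nb 106 [482.3 190.2  27.2] (array([482. , 191.1]), 29.6) knob 0 0 0 121.45865319705979
top cwa 11 (array([ 427. , -150.3]), 5.2)
top cwb 39 (array([ 550.9, -153.4]), 9.5)
top cna 0 0
top cnb 7 (array([ 553.4, -269.9]), 5.8)
top mallet 198 ((513.7547607421875, -404.719970703125), (31.219135284423828, 50.84608840942383), 73.40654754638672)
side wa 349 [600.9 296.3  37.2] (array([601.3, 295.9]), 39.2) knob 0 0 0 138.11653360440096
side wb 281 [596.4 187.2  37.2] (array([596.9, 186.7]), 39.2) knob 0 0 0 137.99738287143884
side na 1130 [490.2 307.8  23.7] (array([489.9, 308.2]), 31.9) knob 118 (array([489.9, 308.4]), 9.0) 153.4658274477447 125.67382287470298
side nb 207 [483.5 193.8  27.2] (array([483.7, 193.2]), 29.2) knob 0 0 0 121.03448118116046
side cwa 38 (array([ 428.4, -152.4]), 9.5)
side cwb 40 (array([ 552. , -149.7]), 9.3)
side cna 0 0
side cnb 37 (array([ 560.3, -266. ]), 9.7)
side mallet 183 ((516.0183715820312, -392.9981384277344), (49.1555061340332, 45.70233917236328), 83.1622543334961)
```

>>> move_arm:
  plan:
    - [[0.6, -3.8, -4], 0, 0.4]
    - [[0, 0, -4], 0, 0.4]
    - [[0, 0, -4], 0, 0.4]
    - [[0, 0, 0], 0, 0.4]
    - [[0, 0, 0], 0, 0.4]

```text
time_s: 9.45
ee_pos: [558.1, -255.5, 82.3]
ee_rot: [-180.0, 0.0, 18.5]
force: [1.0, -0.3, 0.7]
gripper_width: 55.1
gripper_force: 0.0
```

>>> move_arm:
  plan:
    - [[0.12, -1.17, -3.5], 0, 0.4]
    - [[0, 0, -2.3], 0, 0.4]
    - [[0, 0, 0], 0, 0.4]
    - [[0, 0, -1.0], 0, 0.4]
    - [[0, 0, 0], 0, 0.5]

```text
time_s: 9.95
ee_pos: [559.9, -267.9, 15.1]
ee_rot: [179.9, -0.1, 18.5]
force: [-0.6, -0.3, 1.2]
gripper_width: 49.2
gripper_force: 0.0
```

>>> move_arm:
  plan:
    - [[0, 0, 0], 0, 1]
    - [[0, 0, 0], 0, 1]
    - [[0, 0, 0], 0, 1]
    - [[0, 0, 0], 0, 1]
    - [[0, 0, 0], 0, 1]

```text
time_s: 10.45
ee_pos: [559.2, -267.9, 14.2]
ee_rot: [180.0, -0.0, 18.4]
force: [-0.4, 0.3, 3.1]
gripper_width: 16.9
gripper_force: 20.0
```

>>> move_arm:
  plan:
    - [[0, 0, 4], 0, 1]
    - [[0, 0, 4], 0, 1]
    - [[0, 0, 4], 0, 1]
    - [[0, 0, 4], 0, 1]
    - [[0, 0, 3], 0, 1]

```text
time_s: 10.95
ee_pos: [559.5, -268.1, 206.7]
ee_rot: [179.9, -0.1, 18.4]
force: [1.3, 0.2, 0.0]
gripper_width: 17.5
gripper_force: 20.0
```

>>> move_arm:
  plan:
    - [[-0.7, 4, 0], 0, 1]
    - [[-0.7, 4, 0], 0, 1]
    - [[-0.7, 4, 0], 0, 1]
    - [[-0.7, 4, 0], 0, 1]
    - [[-0.7, 4, 0], 0, 1]

```text
time_s: 11.45
ee_pos: [523.4, -66.4, 203.7]
ee_rot: [-180.0, 0.0, 18.4]
force: [0.9, 1.0, 0.0]
gripper_width: 17.6
gripper_force: 20.0
```

>>> move_arm:
  plan:
    - [[-0.7, 4, 0], 0, 1]
    - [[-0.7, 4, 0], 0, 1]
    - [[-0.7, 4, 0], 0, 1]
    - [[-0.7, 4, 0], 0, 1]
    - [[-0.7, 4, 0], 0, 1]

```text
time_s: 11.95
ee_pos: [488.4, 133.6, 203.8]
ee_rot: [180.0, -0.0, 18.4]
force: [0.0, -0.5, 0.4]
gripper_width: 17.2
gripper_force: 20.0
```

>>> move_arm:
  plan:
    - [[-0.3, 4, 0], 0, 1]
    - [[0, 1.9, 0], 0, 1]
    - [[0, 0, -3], 0, 1]
    - [[0, 0, 0], 0, 1]
    - [[0, 0, 0], 0, 1]

```text
time_s: 12.45
ee_pos: [485.6, 190.8, 173.6]
ee_rot: [180.0, 0.1, 18.4]
force: [0.1, 0.9, -0.1]
gripper_width: 17.3
gripper_force: 20.0
```

>>> move_arm:
  plan:
    - [[-0.28, 0.07, -2.5], 0, 1]
    - [[0, 0, 0], 0, 1]
    - [[0, 0, -1], 0, 1]
    - [[0, 0, -0.5], 0, 1]
    - [[0, 0, -0.4], 0, 1]

```text
time_s: 12.95
ee_pos: [483.7, 191.8, 130.0]
ee_rot: [180.0, -0.0, 18.4]
force: [-0.1, 0.6, 0.2]
gripper_width: 17.3
gripper_force: 20.0
```

>>> move_arm:
  plan:
    - [[0, 0, -0.15], 0, 1]
    - [[0, 0, 0], 0, 1]
    - [[0, 0, 0], 0, 1]

```text
time_s: 13.25
ee_pos: [483.5, 191.9, 128.6]
ee_rot: [180.0, -0.0, 18.4]
force: [0.1, 0.1, -0.1]
gripper_width: 17.6
gripper_force: 20.0
```

>>> move_arm:
  plan:
    - [[0, 0, 0], 0, 0.4]
    - [[0, 0, 0], 0, 0.4]
    - [[0, 0, 0], 0, 0.4]
    - [[0, 0, 3], 0, 0.4]
    - [[0, 0, 4], 0, 0.4]

```text
time_s: 13.75
ee_pos: [481.9, 191.3, 197.3]
ee_rot: [180.0, 0.3, 18.4]
force: [0.5, 0.1, -0.0]
gripper_width: 54.0
gripper_force: 0.0
```

>>> move_arm:
  plan:
    - [[0.8, -4.2, 0], 0, 0.4]
    - [[0.8, -4.2, 0], 0, 0.4]
    - [[0.8, -4.2, 0], 0, 0.4]
    - [[0.8, -4.2, 0], 0, 0.4]
    - [[0.8, -4.2, 0], 0, 0.4]

```text
time_s: 14.25
ee_pos: [523.4, -19.8, 198.6]
ee_rot: [180.0, -0.0, 18.4]
force: [0.7, -0.0, 0.8]
gripper_width: 54.8
gripper_force: 0.0
```

>>> move_arm:
  plan:
    - [[0.8, -4.2, 0], 0, 0.4]
    - [[0.8, -4.2, 0], 0, 0.4]
    - [[0.8, -4.2, 0], 0, 0.4]
    - [[0.4, -0.7, -4], 0, 0.4]
    - [[0, 0, 0], 0, 0.4]

```text
time_s: 14.75
ee_pos: [548.4, -151.9, 154.0]
ee_rot: [-179.7, 0.5, 18.3]
force: [-0.8, 1.4, -0.6]
gripper_width: 54.6
gripper_force: 0.0
```

```bash
python3 -c "
from h import *
report()"
```

```text
14.75 [ 548.4 -151.9  154. ] [-179.7    0.5   18.3] 54.63414003062628 [-0.8  1.4 -0.6]
top wa 162 [599.8 293.3  37.2] (array([599.7, 293.5]), 39.5) knob 0 0 0 138.3675782395012
top wb 145 [595.1 183.8  37.3] (array([595. , 184.3]), 39.4) knob 0 0 0 138.68388249868667
top na 420 [489.2 307.   23.6] (array([488.7, 305.8]), 32.0) knob 49 (array([488.3, 304.8]), 8.6) 158.43972435056367 125.96488734180616
top nb 400 [483.4 190.9  24. ] (array([482.8, 190.2]), 32.1) knob 45 (array([482.7, 189.6]), 8.7) 157.78071314091017 125.94800072121586
top cwa 0 0
top cwb 0 0
top cna 0 0
top cnb 0 0
top mallet 322 ((514.9442138671875, -396.2524108886719), (47.35020065307617, 46.265892028808594), 84.24020385742188)
side wa 344 [600.9 296.3  37.2] (array([601.3, 296.2]), 39.0) knob 0 0 0 138.2754995300267
side wb 287 [596.4 187.2  37.2] (array([596.8, 186.8]), 39.0) knob 0 0 0 138.06985868176662
side na 1129 [490.1 307.9  23.7] (array([490. , 308.5]), 31.8) knob 118 (array([490.1, 308.7]), 8.9) 154.29664966867722 125.64303339759476
side nb 800 [484.3 191.4  24.1] (array([484.7, 192.1]), 32.3) knob 88 (array([484.1, 192.4]), 9.0) 154.15707774836926 125.69413047978884
side cwa 38 (array([ 427.7, -154. ]), 10.2)
side cwb 40 (array([ 551.3, -150.8]), 9.7)
side cna 0 0
side cnb 0 0
side mallet 171 ((515.822021484375, -393.7665100097656), (46.300994873046875, 45.07307052612305), 83.45896911621094)
```

>>> move_arm:
  plan:
    - [[0.2, 0.1, -4], 0, 0.4]
    - [[0, 0, -4], 0, 0.4]
    - [[0, 0, -4], 0, 0.4]
    - [[0, 0, 0], 0, 0.4]
    - [[0, 0, 0], 0, 0.4]

```text
time_s: 15.35
ee_pos: [554.4, -149.5, 40.0]
ee_rot: [179.9, -0.1, 18.5]
force: [0.4, -0.0, 0.9]
gripper_width: 54.7
gripper_force: 0.0
```

>>> move_arm:
  plan:
    - [[-0.3, -0.16, -1.3], 0, 0.4]
    - [[0, 0, -1.3], 0, 0.4]
    - [[0, 0, 0], 0, 0.4]
    - [[0, 0, 0], 0, 0.4]
    - [[0, 0, 0], 0, 1]

```text
time_s: 15.85
ee_pos: [551.1, -151.9, 13.4]
ee_rot: [179.9, -0.1, 18.4]
force: [0.2, 0.8, -0.5]
gripper_width: 49.3
gripper_force: 0.0
```

>>> move_arm:
  plan:
    - [[0, 0, 0], 0, 1]
    - [[0, 0, 0], 0, 1]
    - [[0, 0, 0], 0, 1]
    - [[0, 0, 0], 0, 1]
    - [[0, 0, 0], 0, 1]

```text
time_s: 16.35
ee_pos: [550.3, -151.7, 12.4]
ee_rot: [180.0, 0.0, 18.4]
force: [-0.8, 0.3, 0.7]
gripper_width: 17.5
gripper_force: 20.0
```

>>> move_arm:
  plan:
    - [[0, 0, 4], 0, 1]
    - [[0, 0, 4], 0, 1]
    - [[0, 0, 4], 0, 1]
    - [[0, 0, 4], 0, 1]
    - [[0, 0, 4], 0, 1]

```text
time_s: 16.85
ee_pos: [549.9, -151.6, 213.8]
ee_rot: [-180.0, 0.0, 18.4]
force: [1.5, -0.2, -0.3]
gripper_width: 17.3
gripper_force: 20.0
```

>>> move_arm:
  plan:
    - [[0.4, 4, 0], 0, 1]
    - [[0.4, 4, 0], 0, 1]
    - [[0.4, 4, 0], 0, 1]
    - [[0.4, 4, 0], 0, 1]
    - [[0.4, 4, 0], 0, 1]

```text
time_s: 17.35
ee_pos: [570.0, 49.8, 212.2]
ee_rot: [180.0, 0.0, 18.4]
force: [0.1, 0.1, -1.2]
gripper_width: 17.3
gripper_force: 20.0
```

>>> move_arm:
  plan:
    - [[0.5, 4, 0], 0, 1]
    - [[0.5, 4, 0], 0, 1]
    - [[0.5, 4, 0], 0, 1]
    - [[0.5, 4, 0], 0, 1]
    - [[0.5, 4, 0], 0, 1]

```text
time_s: 17.85
ee_pos: [595.1, 249.8, 212.0]
ee_rot: [180.0, 0.0, 18.4]
force: [0.9, -0.3, -0.6]
gripper_width: 16.8
gripper_force: 20.0
```

>>> move_arm:
  plan:
    - [[0.5, 4, 0], 0, 1]
    - [[0, 0.6, 0], 0, 1]
    - [[0, 0, 0], 0, 1]
    - [[0, 0, 0], 0, 1]
    - [[0, 0, 0], 0, 1]

```text
time_s: 18.35
ee_pos: [600.3, 292.7, 212.5]
ee_rot: [180.0, 0.0, 18.3]
force: [0.3, 0.2, -0.4]
gripper_width: 17.4
gripper_force: 20.0
```

>>> move_arm:
  plan:
    - [[-0.05, 0.18, -3], 0, 1]
    - [[0, 0, -2], 0, 1]
    - [[0, 0, 0], 0, 1]
    - [[0, 0, 0], 0, 1]
    - [[0, 0, -0.8], 0, 1]

```text
time_s: 18.85
ee_pos: [601.6, 296.2, 157.1]
ee_rot: [-180.0, -0.3, 18.4]
force: [0.7, -0.7, -0.6]
gripper_width: 17.5
gripper_force: 20.0
```

>>> move_arm:
  plan:
    - [[0, 0, -0.5], 0, 1]
    - [[0, 0, -0.4], 0, 1]
    - [[0, 0, 0], 0, 1]
    - [[0, 0, 0], 0, 1]

```text
time_s: 19.25
ee_pos: [599.8, 296.1, 145.4]
ee_rot: [180.0, -0.0, 18.4]
force: [0.5, 0.7, -0.9]
gripper_width: 17.4
gripper_force: 20.0
```

>>> move_arm:
  plan:
    - [[0, -0.1, -0.1], 0, 1]
    - [[0, 0, 0], 0, 1]
    - [[0, 0, 0], 0, 0.4]
    - [[0, 0, 0], 0, 0.4]
    - [[0, 0, 0], 0, 0.4]

```text
time_s: 19.75
ee_pos: [599.9, 295.1, 144.5]
ee_rot: [180.0, -0.0, 18.4]
force: [-0.4, 0.3, -0.5]
gripper_width: 38.9
gripper_force: 0.0
```

>>> move_arm:
  plan:
    - [[0, 0, 3], 0, 0.4]
    - [[0, 0, 4], 0, 0.4]
    - [[-1.5, -4, 0], 0, 0.4]
    - [[-1.5, -4, 0], 0, 0.4]
    - [[-1.5, -4, 0], 0, 0.4]

```text
time_s: 20.25
ee_pos: [554.3, 174.0, 214.7]
ee_rot: [180.0, -0.1, 18.5]
force: [0.6, -0.9, 0.5]
gripper_width: 55.2
gripper_force: 0.0
```

>>> move_arm:
  plan:
    - [[-1.5, -4, 0], 0, 0.4]
    - [[-1.5, -4, 0], 0, 0.4]
    - [[-1.5, -4, 0], 0, 0.4]
    - [[-1.5, -4, 0], 0, 0.4]
    - [[-1.5, -4, 0], 0, 0.4]

```text
time_s: 20.75
ee_pos: [479.0, -26.4, 214.7]
ee_rot: [180.0, -0.0, 18.5]
force: [0.9, -0.2, -0.2]
gripper_width: 54.6
gripper_force: 0.0
```

>>> move_arm:
  plan:
    - [[-1.7, -4, 0], 0, 0.4]
    - [[-1.7, -4, 0], 0, 0.4]
    - [[-1.7, -4, 0], 0, 0.4]
    - [[0, -0.9, -4], 0, 0.4]
    - [[0, 0, 0], 0, 0.4]

```text
time_s: 21.25
ee_pos: [425.5, -154.2, 171.3]
ee_rot: [-179.7, 0.4, 18.3]
force: [-0.1, 0.5, -1.2]
gripper_width: 54.5
gripper_force: 0.0
```

```bash
python3 -c "
from h import *
report()"
```

```text
21.25 [ 425.5 -154.2  171.3] [-179.7    0.4   18.3] 54.46638844009422 [-0.1  0.5 -1.2]
top wa 742 [600.6 294.4  30.8] (array([600.8, 293.6]), 42.7) knob 51 (array([599.9, 292.6]), 9.0) 173.24762905611965 142.88122750613445
top wb 141 [595.1 183.8  37.1] (array([595.9, 183.9]), 39.4) knob 0 0 0 138.71972956501259
top na 420 [488.8 306.8  23.7] (array([489.2, 306. ]), 32.2) knob 48 (array([488.6, 305.7]), 8.8) 156.84259466576373 125.87548378159295
top nb 423 [483.3 190.9  23.6] (array([483.1, 190.4]), 32.0) knob 48 (array([482.8, 189.6]), 9.0) 157.59491024267118 125.76728135849635
top cwa 0 0
top cwb 0 0
top cna 0 0
top cnb 0 0
top mallet 324 ((514.7697143554688, -396.0968322753906), (46.86409378051758, 46.222774505615234), 84.55734252929688)
side wa 1953 [601.7 295.4  30.7] (array([601.2, 295.9]), 42.1) knob 119 (array([601.1, 296.1]), 9.0) 171.09285899795987 142.7526463522545
side wb 286 [596.4 187.2  37.2] (array([596.6, 186.5]), 39.3) knob 0 0 0 138.1861100634161
side na 1131 [490.1 307.9  23.7] (array([490. , 308.4]), 31.9) knob 116 (array([490. , 308.7]), 8.7) 154.17468869540767 125.6776735809375
side nb 802 [484.4 191.3  24. ] (array([484.2, 192.1]), 32.5) knob 88 (array([483.8, 193. ]), 9.0) 154.86474470687756 125.73124101925015
side cwa 36 (array([ 426.8, -152.7]), 8.9)
side cwb 0 0
side cna 0 0
side cnb 0 0
side mallet 180 ((515.8242797851562, -394.74517822265625), (48.752655029296875, 45.12194061279297), 82.71382904052734)
```

>>> move_arm:
  plan:
    - [[0, 0, -4], 0, 0.4]
    - [[0, 0, -4], 0, 0.4]
    - [[0, 0, -4], 0, 0.4]
    - [[0, 0, -1.5], 0, 0.4]
    - [[0, 0, 0], 0, 0.4]

```text
time_s: 21.85
ee_pos: [428.9, -152.7, 38.6]
ee_rot: [-179.9, 0.1, 18.6]
force: [0.1, 0.3, 0.2]
gripper_width: 54.8
gripper_force: 0.0
```

>>> move_arm:
  plan:
    - [[0, 0, 0], 0, 0.4]

```text
time_s: 21.95
ee_pos: [430.6, -153.7, 40.7]
ee_rot: [179.9, -0.1, 18.5]
force: [-1.0, 0.1, 0.1]
gripper_width: 54.8
gripper_force: 0.0
```

>>> move_arm:
  plan:
    - [[-0.32, 0, -1.3], 0, 0.4]
    - [[0, 0, -1.3], 0, 0.4]
    - [[0, 0, 0], 0, 0.4]
    - [[0, 0, 0], 0, 0.4]
    - [[0, 0, 0], 0, 1]

```text
time_s: 22.45
ee_pos: [426.8, -154.3, 14.7]
ee_rot: [179.9, -0.1, 18.5]
force: [-0.5, -0.9, 0.1]
gripper_width: 49.6
gripper_force: 0.0
```

>>> move_arm:
  plan:
    - [[0, 0, 0], 0, 1]
    - [[0, 0, 0], 0, 1]
    - [[0, 0, 0], 0, 1]
    - [[0, 0, 0], 0, 1]
    - [[0, 0, 0], 0, 1]

```text
time_s: 22.95
ee_pos: [425.6, -154.0, 13.4]
ee_rot: [180.0, -0.0, 18.4]
force: [-0.5, 0.2, 1.5]
gripper_width: 17.5
gripper_force: 20.0
```

>>> move_arm:
  plan:
    - [[0, 0, 4], 0, 1]
    - [[0, 0, 4], 0, 1]
    - [[0, 0, 4], 0, 1]
    - [[0, 0, 4], 0, 1]
    - [[0, 0, 4], 0, 1]

```text
time_s: 23.45
ee_pos: [425.0, -153.8, 214.8]
ee_rot: [-180.0, 0.0, 18.4]
force: [0.3, -0.0, -1.1]
gripper_width: 17.3
gripper_force: 20.0
```

>>> move_arm:
  plan:
    - [[1.9, 3.8, 0], 0, 1]
    - [[1.9, 3.8, 0], 0, 1]
    - [[1.9, 3.8, 0], 0, 1]
    - [[1.9, 3.8, 0], 0, 1]
    - [[1.9, 3.8, 0], 0, 1]

```text
time_s: 23.95
ee_pos: [520.8, 37.6, 213.1]
ee_rot: [180.0, 0.0, 18.4]
force: [-0.2, -0.8, -1.3]
gripper_width: 17.5
gripper_force: 20.0
```

>>> move_arm:
  plan:
    - [[1.9, 3.8, 0], 0, 1]
    - [[1.9, 3.8, 0], 0, 1]
    - [[1.9, 3.8, 0], 0, 1]
    - [[1.7, 3.5, 0], 0, 1]
    - [[0, 0, 0], 0, 1]

```text
time_s: 24.45
ee_pos: [595.9, 189.3, 212.0]
ee_rot: [-179.9, -0.0, 18.7]
force: [-1.1, -0.5, -1.9]
gripper_width: 17.1
gripper_force: 20.0
```

>>> move_arm:
  plan:
    - [[0, 0, 0], 0, 1]
    - [[0, 0, 0], 0, 1]

```text
time_s: 24.65
ee_pos: [594.0, 184.2, 212.9]
ee_rot: [180.0, 0.1, 18.4]
force: [-0.0, -0.2, -0.4]
gripper_width: 17.1
gripper_force: 20.0
```

>>> move_arm:
  plan:
    - [[0.1, 0.13, -3], 0, 1]
    - [[0, 0, -2], 0, 1]
    - [[0, 0, 0], 0, 1]
    - [[0, 0, 0], 0, 1]
    - [[0, 0, -0.8], 0, 1]

```text
time_s: 25.15
ee_pos: [597.2, 186.2, 157.9]
ee_rot: [180.0, -0.3, 18.4]
force: [0.4, 0.1, -1.3]
gripper_width: 17.0
gripper_force: 20.0
```

>>> move_arm:
  plan:
    - [[0, 0, -0.5], 0, 1]
    - [[0, 0, -0.3], 0, 1]
    - [[0, 0, 0], 0, 1]
    - [[0, 0, 0], 0, 1]

```text
time_s: 25.55
ee_pos: [595.7, 186.4, 147.4]
ee_rot: [180.0, -0.0, 18.4]
force: [-0.0, -0.3, -1.0]
gripper_width: 17.1
gripper_force: 20.0
```

>>> move_arm:
  plan:
    - [[0, -0.05, -0.2], 0, 1]
    - [[0, 0, 0], 0, 1]
    - [[0, 0, 0], 0, 0.4]
    - [[0, 0, 0], 0, 0.4]
    - [[0, 0, 0], 0, 0.4]

```text
time_s: 26.05
ee_pos: [595.7, 185.9, 145.5]
ee_rot: [180.0, -0.0, 18.4]
force: [-0.3, -0.5, 1.0]
gripper_width: 38.8
gripper_force: 0.0
```

>>> move_arm:
  plan:
    - [[0, 0, 3], 0, 0.4]
    - [[0, 0, 4], 0, 0.4]
    - [[-0.6, -4, 0], 0, 0.1]
    - [[-0.6, -4, 0], 0, 0.1]
    - [[-0.6, -4, 0], 0, 0.1]

```text
time_s: 26.55
ee_pos: [577.4, 64.9, 215.8]
ee_rot: [180.0, -0.1, 18.5]
force: [-0.0, 1.1, 0.4]
gripper_width: 76.2
gripper_force: 0.0
```

>>> move_arm:
  plan:
    - [[-0.6, -4, 0], 8, 0.1]
    - [[-0.6, -4, 0], 8, 0.1]
    - [[-0.6, -4, 0], 8, 0.1]
    - [[-0.6, -4, 0], 8, 0.1]
    - [[-0.6, -4, 0], 8, 0.1]

```text
time_s: 27.05
ee_pos: [547.2, -135.7, 215.6]
ee_rot: [180.0, -0.0, 58.8]
force: [0.7, -0.4, 0.5]
gripper_width: 81.9
gripper_force: 0.0
```

>>> move_arm:
  plan:
    - [[-0.6, -4, 0], 8, 0.1]
    - [[-0.6, -4, 0], 8, 0.1]
    - [[-0.6, -4, 0], 8, 0.1]
    - [[-0.6, -4, 0], 1, 0.1]
    - [[-0.6, -4, 0], 0, 0.1]

```text
time_s: 27.55
ee_pos: [517.2, -335.8, 215.6]
ee_rot: [180.0, 0.0, 83.5]
force: [0.8, -0.3, -0.6]
gripper_width: 82.1
gripper_force: 0.0
```

>>> move_arm:
  plan:
    - [[-0.2, -4, 0], 0, 0.1]
    - [[0, -2, 0], 0, 0.1]
    - [[0, 0, 0], 0, 0.1]
    - [[0, 0, 0], 0, 0.1]

```text
time_s: 27.95
ee_pos: [515.4, -393.9, 215.1]
ee_rot: [-180.0, -0.1, 83.4]
force: [-1.5, 0.4, -0.5]
gripper_width: 81.8
gripper_force: 0.0
```

```bash
python3 -c "
from h import *
o=report(); save(o['top'],'t5')
C=cloud(o['top'])
P=near(C,(504,-487),70,45,58); print('handle',len(P),cv2.minAreaRect(P[:,:2].astype(np.float32)) if len(P) else 0)
P=near(C,(471,49.7),40,98,112); print('dialbar',len(P),cv2.minAreaRect(P[:,:2].astype(np.float32)) if len(P) else 0)
cv2.imwrite('pics/t5c.png',cv2.resize(cv2.cvtColor(o['side']['frame'][220:280,270:390],cv2.COLOR_RGB2BGR),None,fx=6,fy=6,interpolation=cv2.INTER_CUBIC))
"
```

```text
27.95 [ 515.4 -393.9  215.1] [-180.    -0.1   83.4] 81.76281324971559 [-1.5  0.4 -0.5]
top wa 744 [600.6 294.5  30.8] (array([599.3, 293.6]), 42.5) knob 49 (array([599.7, 293.6]), 9.2) 174.3940193697847 143.05638252903702
top wb 764 [596.1 185.3  30.7] (array([595.8, 184.3]), 42.1) knob 49 (array([595. , 184.3]), 9.0) 174.9296980857216 143.1826061640728
top na 418 [489.5 307.1  23.7] (array([489.4, 305.9]), 32.2) knob 50 (array([488.3, 305.5]), 9.0) 158.01399085839466 125.88949322606663
top nb 431 [483.6 190.7  23.7] (array([483.4, 190.2]), 32.2) knob 47 (array([482.9, 189.7]), 8.8) 157.1108685250474 126.09519646496233
top cwa 0 0
top cwb 0 0
top cna 0 0
top cnb 0 0
top mallet 321 ((501.22894287109375, -372.61602783203125), (46.91440200805664, 46.26887893676758), 79.21595764160156)
side wa 1951 [601.8 295.2  30.7] (array([601.1, 295.7]), 42.1) knob 119 (array([600.9, 296. ]), 8.9) 171.1890663472219 142.72251817469214
side wb 1416 [597.4 185.9  30.9] (array([597.2, 186.5]), 42.3) knob 91 (array([596.8, 187.4]), 8.9) 170.75025949503436 142.75363218404942
side na 1124 [490.1 307.9  23.7] (array([490.2, 308.4]), 31.9) knob 117 (array([490.2, 308.4]), 9.0) 154.3403640915078 125.72083164447588
side nb 799 [484.3 191.3  24.1] (array([483.9, 192.3]), 32.4) knob 90 (array([484.4, 192.6]), 9.1) 155.2853515294887 125.72281884619633
side cwa 0 0
side cwb 0 0
side cna 0 0
side cnb 0 0
side mallet 191 ((502.18560791015625, -368.85797119140625), (46.413272857666016, 45.36356735229492), 77.0370864868164)
handle 0 0
dialbar 106 ((470.4092102050781, 48.086273193359375), (14.107479095458984, 45.31660842895508), 36.04282760620117)
```

View pics/t5c.png

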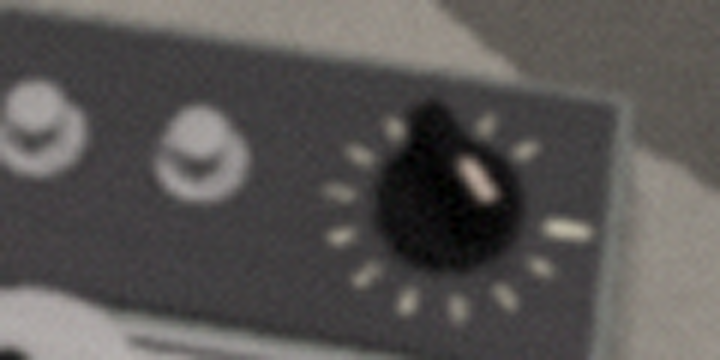

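The dial pointer faces the robot's left, two clicks past the long zero tick at crop (570,230). The mallet has been knocked, and its head is now at about (501.5,-371) with yaw 78.

>>> move_arm:
  plan:
    - [[-1.38, 2.3, 0], -5, 0.1]
    - [[0, 0, -4], 0, 0.1]
    - [[0, 0, -4], 0, 0.1]
    - [[0, 0, 0], 0, 0.1]
    - [[0, 0, 0], 0, 0.1]

```text
time_s: 28.55
ee_pos: [502.2, -370.3, 136.0]
ee_rot: [-180.0, -0.0, 78.5]
force: [-0.1, -1.2, -0.1]
gripper_width: 81.9
gripper_force: 0.0
```

```bash
python3 -c "
from h import *
p=cam('side');C=cloud(p);cv2.imwrite('pics/m6.png',cv2.resize(cv2.cvtColor(p['frame'][90:210,270:430],cv2.COLOR_RGB2BGR),None,fx=4,fy=4,interpolation=cv2.INTER_CUBIC))
print(env.state()['ee_pos'],env.state()['ee_rot'])
for n in('side','top'):
  p=cam(n);C=cloud(p)
  P=near(C,(501,-371),60,62,80);print(len(P),cv2.minAreaRect(P[:,:2].astype(np.float32)) if len(P) else 0)
"
```

```text
[ 503.00135736 -371.21233276  137.27777055] [1.79844117e+02 6.84657187e-02 7.84918086e+01]
191 ((502.1651306152344, -369.64617919921875), (46.739990234375, 45.06867599487305), 76.6207504272461)
164 ((503.251708984375, -362.57916259765625), (26.55625343322754, 45.953128814697266), 75.91040802001953)
```

View pics/m6.png

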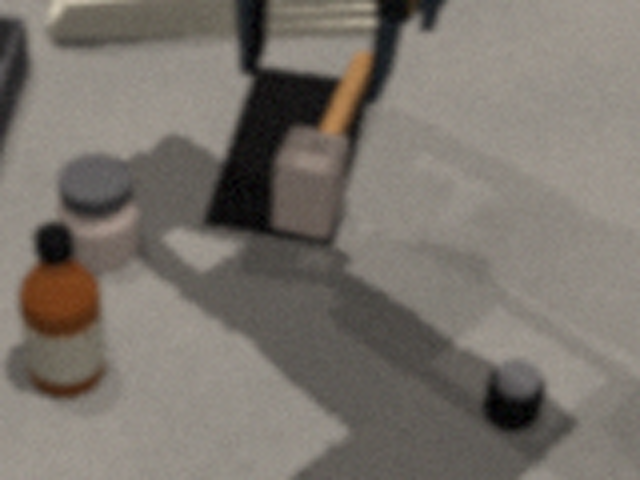

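The mallet is standing near the mat's front corner (crop 310,180) with the open fingers on either side. Descending.

>>> move_arm:
  plan:
    - [[-0.1, 0, -4], 0, 0.1]
    - [[0, 0, -4], 0, 0.1]
    - [[0, 0, -2.3], 0, 0.1]
    - [[0, 0, 0], 0, 0.1]
    - [[0, 0, 0], 0, 0.1]
  squeeze: 45

```text
time_s: 29.2
ee_pos: [501.9, -372.0, 34.0]
ee_rot: [179.8, 0.1, 78.4]
force: [0.2, 0.8, -0.4]
gripper_width: 82.4
gripper_force: 0.0
```

>>> move_arm:
  plan:
    - [[0, 0, 0], 0, 1]
    - [[0, 0, 0], 0, 1]
    - [[0, 0, 0], 0, 1]
    - [[0, 0, 0], 0, 1]
    - [[0, 0, 0], 0, 1]

```text
time_s: 29.7
ee_pos: [500.5, -371.1, 32.7]
ee_rot: [-180.0, 0.0, 78.4]
force: [0.3, 0.2, 0.1]
gripper_width: 46.0
gripper_force: 45.0
```

```bash
python3 -c "
from h import *
p=cam('top');print(env.state()['ee_pos'],env.state()['ee_rot'])
for n in('top','side'):
  p=cam(n)
  print([(d['point'],round(d['score'],2),np.round(atz(p,d['point'],0))) for d in env.landmark_of(p,'mat')])
  m=(p['frame'].max(2)<45).astype(np.uint8)
  C=cloud(p); m&=((C[...,2]<9)&(abs(C[...,0]-520)<90)&(abs(C[...,1]+445)<140)).astype(np.uint8)
  P=C[m>0];print(len(P),cv2.minAreaRect(P[:,:2].astype(np.float32)))
"
```

```text
[ 500.56826336 -371.07358936   32.71909569] [-1.79986725e+02  1.35373312e-03  7.84417913e+01]
[([185.3, 185.8], 0.29, array([614., 312.,   0.]))]
77 ((561.0115356445312, -370.19183349609375), (31.29636573791504, 65.1120834350586), 42.49640655517578)
[([343.0, 128.1], 0.66, array([ 519., -447.,    0.]))]
311 ((538.6932983398438, -433.8506164550781), (171.66326904296875, 67.66944122314453), 86.91447448730469)
```

>>> move_arm:
  plan:
    - [[0, 0, 3], 0, 1]
    - [[0, 0, 4], 0, 1]
    - [[0, 0, 4], 0, 1]
    - [[0, 0, 4], 0, 1]
    - [[0, 0, 2], 0, 1]

```text
time_s: 30.45
ee_pos: [501.9, -371.8, 205.3]
ee_rot: [179.7, 0.1, 78.4]
force: [0.8, 0.2, -2.8]
gripper_width: 46.0
gripper_force: 45.0
```

>>> move_arm:
  plan:
    - [[0.6, 4, 0], 0, 1]
    - [[0.6, 4, 0], 0, 1]
    - [[0.6, 4, 0], 0, 1]
    - [[0.6, 4, 0], 0, 1]
    - [[0.6, 4, 0], 0, 1]

```text
time_s: 30.95
ee_pos: [530.5, -169.4, 201.1]
ee_rot: [-179.9, -0.0, 78.4]
force: [0.7, 0.1, -3.3]
gripper_width: 46.0
gripper_force: 45.0
```

>>> move_arm:
  plan:
    - [[0.7, 4, 0], 0, 1]
    - [[0.7, 4, 0], 0, 1]
    - [[0.7, 4, 0], 0, 1]
    - [[0.6, 4, 0], 0, 1]
    - [[0.6, 4, 0], 0, 1]

```text
time_s: 31.45
ee_pos: [563.5, 30.6, 201.1]
ee_rot: [-179.9, 0.0, 78.4]
force: [0.8, -1.8, -3.7]
gripper_width: 45.6
gripper_force: 45.0
```

>>> move_arm:
  plan:
    - [[0, 1.7, 0], 0, 1]
    - [[0, 0, 0], 0, 1]
    - [[0, 0, -4], 0, 1]
    - [[0, 0, 0], 0, 1]
    - [[0, 0, 0], 0, 1]

```text
time_s: 31.95
ee_pos: [563.2, 45.1, 161.6]
ee_rot: [-179.9, 0.1, 78.4]
force: [0.3, 0.0, -2.3]
gripper_width: 45.9
gripper_force: 45.0
```

>>> move_arm:
  plan:
    - [[0.05, 0.1, -3], 0, 1]
    - [[0, 0, 0], 0, 1]
    - [[0, 0, -1], 0, 1]
    - [[0, 0, -0.5], 0, 1]
    - [[0, 0, 0], 0, 1]

```text
time_s: 32.45
ee_pos: [564.7, 46.7, 117.8]
ee_rot: [179.9, -0.0, 78.4]
force: [0.3, 0.2, -3.4]
gripper_width: 45.6
gripper_force: 45.0
```

>>> move_arm:
  plan:
    - [[0, 0, -0.4], 0, 1]
    - [[0, 0, -0.4], 0, 1]
    - [[0, 0, -0.4], 0, 1]
    - [[0, 0, 0], 0, 1]
    - [[0, 0, 0], 0, 1]

```text
time_s: 32.95
ee_pos: [564.9, 46.8, 106.5]
ee_rot: [179.9, -0.0, 78.4]
force: [-1.2, -1.6, 5.3]
gripper_width: 45.9
gripper_force: 45.0
```

>>> move_arm:
  plan:
    - [[0, 0, -0.2], 0, 1]
    - [[0, 0, 0], 0, 1]

```text
time_s: 33.15
ee_pos: [565.0, 46.8, 104.6]
ee_rot: [179.9, -0.0, 78.4]
force: [-2.1, -1.1, 5.9]
gripper_width: 45.6
gripper_force: 45.0
```

>>> move_arm:
  plan:
    - [[0, 0, -0.1], 0, 1]
    - [[0, 0, 0], 0, 1]

```text
time_s: 33.35
ee_pos: [565.0, 46.8, 104.6]
ee_rot: [179.9, -0.0, 78.4]
force: [-4.1, -0.9, 11.8]
gripper_width: 45.9
gripper_force: 45.0
```

>>> move_arm:
  plan:
    - [[0, 0, -0.15], 0, 1]
    - [[0, 0, 0], 0, 1]

```text
time_s: 33.55
ee_pos: [565.0, 46.8, 104.5]
ee_rot: [179.8, -0.0, 78.4]
force: [-6.1, -1.3, 20.5]
gripper_width: 45.9
gripper_force: 45.0
```

>>> move_arm:
  plan:
    - [[0, 0, 3], 0, 1]
    - [[3, -0.1, 0], 0, 1]
    - [[3.1, -0.2, 0], 0, 1]
    - [[0, 0, 0], 0, 1]
    - [[0, 0, 0], 0, 1]

```text
time_s: 34.05
ee_pos: [624.9, 43.9, 129.6]
ee_rot: [-179.9, 0.0, 78.4]
force: [-0.1, -0.9, -4.0]
gripper_width: 45.9
gripper_force: 45.0
```

>>> move_arm:
  plan:
    - [[0, 0, -1], 0, 1]
    - [[0, 0, -0.5], 0, 1]
    - [[0, 0, -0.4], 0, 1]
    - [[0, 0, -0.4], 0, 1]
    - [[0, 0, 0], 0, 1]

```text
time_s: 34.55
ee_pos: [624.3, 43.9, 108.2]
ee_rot: [-180.0, 0.0, 78.4]
force: [-1.6, -0.8, 1.9]
gripper_width: 45.7
gripper_force: 45.0
```

>>> move_arm:
  plan:
    - [[0, 0, -0.3], 0, 1]
    - [[0, 0, -0.2], 0, 1]
    - [[0, 0, 0], 0, 1]

```text
time_s: 34.85
ee_pos: [624.4, 43.9, 104.6]
ee_rot: [-180.0, 0.0, 78.4]
force: [-4.7, 0.7, 9.8]
gripper_width: 46.0
gripper_force: 45.0
```

>>> move_arm:
  plan:
    - [[0, 0, -0.2], 0, 1]
    - [[0, 0, 0], 0, 1]

```text
time_s: 35.05
ee_pos: [624.4, 43.9, 104.5]
ee_rot: [180.0, -0.0, 78.4]
force: [-7.3, 0.3, 19.6]
gripper_width: 46.0
gripper_force: 45.0
```

>>> move_arm:
  plan:
    - [[0, 0, -0.1], 0, 1]
    - [[0, 0, 0], 0, 1]

```text
time_s: 35.25
ee_pos: [624.4, 43.9, 104.5]
ee_rot: [179.9, -0.0, 78.4]
force: [-9.6, -0.5, 23.6]
gripper_width: 45.8
gripper_force: 45.0
```

>>> move_arm:
  plan:
    - [[0, 0, 4], 0, 1]
    - [[0, 0, 4], 0, 1]
    - [[0, 0, 2], 0, 1]
    - [[-1.2, -4, 0], 0, 1]
    - [[-1.2, -4, 0], 0, 1]

```text
time_s: 35.75
ee_pos: [601.0, -36.2, 199.9]
ee_rot: [179.9, 0.0, 78.6]
force: [1.8, -1.0, -4.2]
gripper_width: 45.8
gripper_force: 45.0
```

>>> move_arm:
  plan:
    - [[-1.2, -4, 0], 0, 1]
    - [[-1.2, -4, 0], 0, 1]
    - [[-1.2, -4, 0], 0, 1]
    - [[-1.2, -4, 0], 0, 1]
    - [[-1.2, -4, 0], 0, 1]

```text
time_s: 36.25
ee_pos: [540.1, -237.4, 198.9]
ee_rot: [-179.9, -0.0, 78.4]
force: [0.0, -0.3, -2.5]
gripper_width: 46.0
gripper_force: 45.0
```

>>> move_arm:
  plan:
    - [[-1.2, -4, 0], 0, 1]
    - [[-1.1, -4, 0], 0, 1]
    - [[0, -4, 0], 0, 1]
    - [[0, -4, 0], 0, 1]
    - [[0, -0.4, 0], 0, 1]

```text
time_s: 36.75
ee_pos: [517.2, -404.7, 198.2]
ee_rot: [-180.0, 0.1, 78.2]
force: [-0.7, 0.4, -4.1]
gripper_width: 45.6
gripper_force: 45.0
```

>>> move_arm:
  plan:
    - [[0, 0, -4], 0, 1]
    - [[0, 0, -4], 0, 1]
    - [[0, 0, -4], 0, 1]
    - [[0, 0, 0], 0, 1]
    - [[0, 0, 0], 0, 1]

```text
time_s: 37.25
ee_pos: [518.3, -399.6, 79.6]
ee_rot: [-179.9, -0.0, 78.5]
force: [1.4, -0.5, -2.3]
gripper_width: 45.9
gripper_force: 45.0
```

```bash
python3 -c "
from h import *
print(env.state()['ee_pos'],env.state()['ee_rot'])
p=cam('side');cv2.imwrite('pics/m7.png',cv2.resize(cv2.cvtColor(p['frame'][80:280,240:430],cv2.COLOR_RGB2BGR),None,fx=3,fy=3,interpolation=cv2.INTER_CUBIC))
for n in('top','side'):
  C=cloud(cam(n))
  for xy in [(564,46),(625.5,43)]:
    P=near(C,xy,9,60,95);print(n,len(P),np.median(P[:,2]) if len(P) else 0)
"
```

```text
[ 518.25105762 -399.55654236   79.62674077] [-1.79935549e+02 -4.55835973e-02  7.84574276e+01]
top 36 76.43862197075009
top 36 76.28515684593276
side 44 75.53779570886309
side 49 75.96108263396127
```

View pics/m7.png

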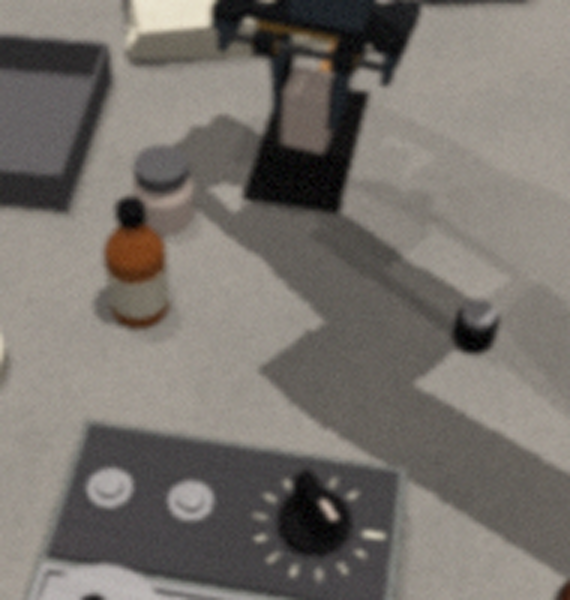

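Both pins show as home (tops read about 76 mm) and the mallet is above the mat. I'll put it down.

>>> move_arm:
  plan:
    - [[0, 0, -3], 0, 1]
    - [[0, 0, -1], 0, 1]
    - [[0, 0, -0.5], 0, 1]
    - [[0, 0, -0.1], 0, 1]
    - [[0, 0, 0], 0, 1]

```text
time_s: 37.9
ee_pos: [518.8, -400.6, 34.8]
ee_rot: [179.9, 0.0, 78.4]
force: [-0.3, -0.0, -2.9]
gripper_width: 45.9
gripper_force: 45.0
```

>>> move_arm:
  plan:
    - [[0, 0, -0.1], 0, 1]
    - [[0, 0, 0], 0, 1]

```text
time_s: 38.1
ee_pos: [518.6, -400.4, 33.4]
ee_rot: [179.9, 0.0, 78.4]
force: [0.4, 0.2, -3.0]
gripper_width: 45.7
gripper_force: 45.0
```

>>> move_arm:
  plan:
    - [[0, 0, -0.1], 0, 1]
    - [[0, 0, 0], 0, 1]
    - [[0, 0, 0], 0, 0.2]
    - [[0, 0, 0], 0, 0.2]
    - [[0, 0, 0], 0, 0.2]

```text
time_s: 38.6
ee_pos: [518.5, -400.3, 32.0]
ee_rot: [180.0, 0.0, 78.4]
force: [-0.5, -0.4, 0.2]
gripper_width: 66.6
gripper_force: 0.0
```

>>> move_arm:
  plan:
    - [[0, 0, 3], 0, 0.2]
    - [[0, 0, 4], 0, 0.2]
    - [[0, 0, 4], 0, 0.2]
    - [[0, 0, 4], 0, 0.5]
    - [[-0.5, 4, 0], 8, 0.5]

```text
time_s: 39.1
ee_pos: [517.0, -365.6, 188.4]
ee_rot: [179.3, 0.6, 86.4]
force: [0.8, 1.2, -0.5]
gripper_width: 59.8
gripper_force: 0.0
```

>>> move_arm:
  plan:
    - [[-0.5, 4, 0], 8, 0.5]
    - [[-0.5, 4, 0], 8, 0.5]
    - [[-0.5, 4, 0], 8, 0.5]
    - [[-0.5, 4, 0], 8, 0.5]
    - [[-0.5, 4, 0], 7.5, 0.5]

```text
time_s: 39.6
ee_pos: [487.9, -158.7, 182.0]
ee_rot: [180.0, 0.0, 126.2]
force: [1.3, 0.6, -0.0]
gripper_width: 45.6
gripper_force: 0.0
```

>>> move_arm:
  plan:
    - [[-0.5, 4, 0], 0, 0.5]
    - [[-0.5, 4, 0], 0, 0.5]
    - [[-0.5, 4, 0], 0, 0.5]
    - [[-0.2, 4, 0], 0, 0.5]
    - [[0, 4, 0], 0, 0.5]

```text
time_s: 40.1
ee_pos: [470.8, 41.4, 182.1]
ee_rot: [180.0, 0.0, 125.9]
force: [0.2, -0.2, 0.2]
gripper_width: 45.5
gripper_force: 0.0
```

>>> move_arm:
  plan:
    - [[0, 1, -4], 0, 0.5]
    - [[0, 0, 0], 0, 0.5]
    - [[0, 0, 0], 0, 0.5]

```text
time_s: 40.4
ee_pos: [470.9, 49.6, 141.9]
ee_rot: [-179.9, -0.0, 126.0]
force: [-0.0, 0.5, -0.1]
gripper_width: 45.8
gripper_force: 0.0
```

```bash
python3 -c "
from h import *
report()"|grep -v ' [wnc][abwn]'
```

```text
40.4 [470.9  49.6 141.9] [-179.9   -0.   126. ] 45.78063797257841 [-0.   0.5 -0.1]
top mallet 325 ((519.8629150390625, -402.49810791015625), (47.95751953125, 46.757362365722656), 78.12308502197266)
side mallet 0 0
```

>>> move_arm:
  plan:
    - [[0, 0, -4], 0, 0.5]
    - [[0, 0, -2.5], 0, 0.5]
    - [[0, 0, 0], 0, 0.5]
    - [[0, 0, 0], 0, 0.5]
    - [[0, 0, 0], 0, 1]
  squeeze: 25

```text
time_s: 41.0
ee_pos: [473.0, 49.6, 78.7]
ee_rot: [179.8, 0.1, 125.9]
force: [-0.4, 1.1, 0.2]
gripper_width: 40.3
gripper_force: 0.0
```

>>> move_arm:
  plan:
    - [[0, 0, 0], 0, 1]
    - [[0, 0, 0], 0, 1]
    - [[0, 0, 0], 0, 1]
    - [[0, 0, 0], 0, 1]
    - [[0, 0, 0], 0, 1]

```text
time_s: 41.5
ee_pos: [470.1, 48.9, 77.3]
ee_rot: [-179.8, 0.0, 126.0]
force: [-2.9, -4.4, 5.5]
gripper_width: 14.0
gripper_force: 25.0
```

```bash
python3 -c "
from h import *
s=env.state();print(s['qpos'],s['torque'])"
```

```text
[  4.61836484  17.21626248 113.7888192   -0.13642424  49.1262955
 -31.29910211] [-0.70792367  0.44066593  0.02506409]
```

>>> move_arm:
  plan:
    - [[0, 0, 0], -8.57, 1]
    - [[0, 0, 0], -8.57, 1]
    - [[0, 0, 0], -8.57, 1]
    - [[0, 0, 0], -8.57, 1]
    - [[0, 0, 0], -8.57, 1]

```text
time_s: 42.0
ee_pos: [469.1, 48.5, 77.1]
ee_rot: [-179.8, 0.2, 83.0]
force: [-5.3, -5.0, 6.3]
gripper_width: 16.5
gripper_force: 27.8
```

>>> move_arm:
  plan:
    - [[0, 0, 0], -8.57, 1]
    - [[0, 0, 0], -8.57, 1]
    - [[0, 0, 0], -8.57, 1]
    - [[0, 0, 0], -8.57, 1]
    - [[0, 0, 0], -8.57, 1]

```text
time_s: 42.5
ee_pos: [469.4, 49.7, 76.9]
ee_rot: [-179.9, 0.2, 40.0]
force: [-3.7, 0.0, 4.0]
gripper_width: 15.8
gripper_force: 24.6
```

>>> move_arm:
  plan:
    - [[0, 0, 0], -8.57, 1]
    - [[0, 0, 0], -8.57, 1]
    - [[0, 0, 0], -8.57, 1]
    - [[0, 0, 0], -8.57, 1]
    - [[0, 0, 0], -8.57, 1]

```text
time_s: 43.0
ee_pos: [470.5, 49.9, 76.8]
ee_rot: [179.9, 0.1, -2.7]
force: [0.9, 1.4, -1.4]
gripper_width: 20.3
gripper_force: 31.1
```

>>> move_arm:
  plan:
    - [[0, 0, 0], -8.57, 1]
    - [[0, 0, 0], -8.57, 1]
    - [[0, 0, 0], -8.57, 1]
    - [[0, 0, 0], 0, 1]
    - [[0, 0, 0], 0, 1]

```text
time_s: 43.5
ee_pos: [470.8, 49.0, 76.9]
ee_rot: [179.9, 0.0, -28.1]
force: [-1.2, -5.4, 0.7]
gripper_width: 13.9
gripper_force: 25.0
```

>>> move_arm:
  plan:
    - [[0, 0, 0], 0, 0.5]
    - [[0, 0, 0], 0, 0.5]
    - [[0, 0, 0], 0, 0.5]
    - [[0, 0, 3], 0, 0.5]
    - [[0, 0, 1.5], 8.57, 0.5]

```text
time_s: 44.0
ee_pos: [472.1, 50.1, 123.2]
ee_rot: [-179.9, -0.1, -19.5]
force: [-0.2, 0.2, 0.3]
gripper_width: 45.2
gripper_force: 0.0
```

>>> move_arm:
  plan:
    - [[0, 0, 0], 8.57, 0.5]
    - [[0, 0, 0], 8.57, 0.5]
    - [[0, 0, 0], 8.57, 0.5]
    - [[0, 0, 0], 8.57, 0.5]
    - [[0, 0, 0], 8.57, 0.5]

```text
time_s: 44.5
ee_pos: [471.3, 50.1, 121.9]
ee_rot: [-180.0, -0.0, 23.5]
force: [0.5, -0.2, 0.0]
gripper_width: 45.6
gripper_force: 0.0
```

>>> move_arm:
  plan:
    - [[0, 0, 0], 8.57, 0.5]
    - [[0, 0, 0], 8.57, 0.5]
    - [[0, 0, 0], 8.57, 0.5]
    - [[0, 0, 0], 8.57, 0.5]
    - [[0, 0, 0], 8.57, 0.5]

```text
time_s: 45.0
ee_pos: [471.4, 50.1, 121.9]
ee_rot: [180.0, -0.0, 66.3]
force: [-0.3, 0.7, -0.9]
gripper_width: 45.7
gripper_force: 0.0
```

>>> move_arm:
  plan:
    - [[0, 0, 0], 8.57, 0.5]
    - [[0, 0, 0], 8.57, 0.5]
    - [[0, 0, 0], 8.57, 0.5]
    - [[0, 0, 0], 8.57, 0.5]
    - [[0, 0, 0], 8.57, 0.5]

```text
time_s: 45.5
ee_pos: [471.3, 50.1, 121.8]
ee_rot: [180.0, -0.0, 109.2]
force: [-0.7, 0.4, -0.3]
gripper_width: 45.5
gripper_force: 0.0
```

>>> move_arm:
  plan:
    - [[0, 0, 0], 8.57, 0.5]
    - [[0, 0, 0], 8.57, 0.5]
    - [[0, 0, 0], 8.57, 0.5]
    - [[0, 0, 0], 8.57, 0.5]
    - [[0, 0, 0], 8.57, 0.5]

```text
time_s: 46.0
ee_pos: [471.4, 50.1, 121.8]
ee_rot: [180.0, -0.0, 152.0]
force: [-0.1, 0.2, 0.0]
gripper_width: 45.4
gripper_force: 0.0
```

>>> move_arm:
  plan:
    - [[0, 0, 0], 0, 0.5]
    - [[0, 0, 0], 0, 0.5]

```text
time_s: 46.2
ee_pos: [471.3, 50.0, 121.8]
ee_rot: [180.0, -0.0, 151.5]
force: [-0.6, 0.1, -0.3]
gripper_width: 45.5
gripper_force: 0.0
```

```bash
python3 -c "
from h import *
p=cam('side');C=cloud(p);cv2.imwrite('pics/d8.png',cv2.resize(cv2.cvtColor(p['frame'][200:290,270:400],cv2.COLOR_RGB2BGR),None,fx=5,fy=5,interpolation=cv2.INTER_CUBIC))
P=near(C,(471,49.7),35,98,109); print('dialbar',len(P),cv2.minAreaRect(P[:,:2].astype(np.float32)) if len(P) else 0)
"
```

```text
dialbar 67 ((461.9147033691406, 56.58191680908203), (13.724575996398926, 22.789138793945312), 62.59452438354492)
```

View pics/d8.png

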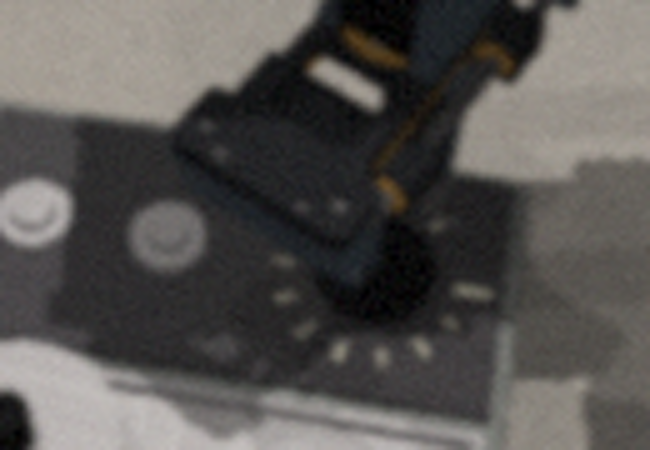

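The near half of the bar shows no pointer and its axis is at about 152°, so the dial stands at the eighth click. I'll regrip and turn two more clicks.

>>> move_arm:
  plan:
    - [[0, 0, -3], 0, 0.5]
    - [[0, 0, -1.4], 0, 0.5]
    - [[0, 0, 0], 0, 0.5]
    - [[0, 0, 0], 0, 0.5]
    - [[0, 0, 0], 0, 1]

```text
time_s: 46.75
ee_pos: [472.1, 49.9, 78.7]
ee_rot: [179.9, 0.1, 151.6]
force: [0.7, 0.6, 0.6]
gripper_width: 40.1
gripper_force: 0.0
```

>>> move_arm:
  plan:
    - [[0, 0, 0], 0, 1]
    - [[0, 0, 0], 0, 1]
    - [[0, 0, 0], 0, 1]
    - [[0, 0, 0], 0, 1]
    - [[0, 0, 0], 0, 1]

```text
time_s: 47.25
ee_pos: [470.9, 48.9, 78.2]
ee_rot: [-179.9, 0.0, 151.7]
force: [-1.6, -5.3, 4.6]
gripper_width: 13.6
gripper_force: 25.0
```

>>> move_arm:
  plan:
    - [[0, 0, 0], -8.57, 1]
    - [[0, 0, 0], -8.57, 1]
    - [[0, 0, 0], -8.57, 1]
    - [[0, 0, 0], -8.57, 1]
    - [[0, 0, 0], -8.57, 1]

```text
time_s: 47.75
ee_pos: [469.9, 48.1, 77.9]
ee_rot: [-179.8, 0.2, 108.8]
force: [-2.4, -9.1, 5.3]
gripper_width: 17.0
gripper_force: 27.9
```

>>> move_arm:
  plan:
    - [[0, 0, 0], -8.57, 1]
    - [[0, 0, 0], 0, 1]
    - [[0, 0, 0], 0, 1]
    - [[0, 0, 0], 0, 1]

```text
time_s: 48.15
ee_pos: [469.7, 49.0, 77.8]
ee_rot: [-179.8, 0.1, 100.3]
force: [-4.2, -4.7, 5.1]
gripper_width: 14.1
gripper_force: 25.0
```

>>> move_arm:
  plan:
    - [[0, 0, 0], 0, 0.5]
    - [[0, 0, 0], 0, 0.5]
    - [[0, 0, 0], 0, 0.5]
    - [[0, 0, 4], 0, 0.5]
    - [[0, 0, 4], 0, 0.5]

```text
time_s: 48.65
ee_pos: [470.6, 50.1, 157.9]
ee_rot: [-179.8, -0.0, 100.3]
force: [1.3, -0.8, -0.6]
gripper_width: 45.4
gripper_force: 0.0
```

>>> move_arm:
  plan:
    - [[0, 0, 4], 0, 0.5]
    - [[-2, -4, 0], 0, 0.5]
    - [[-2, -4, 0], 0, 0.5]
    - [[-2, -4, 0], 0, 0.5]
    - [[-1, -4, 0], 0, 0.5]

```text
time_s: 49.15
ee_pos: [399.9, -110.9, 198.0]
ee_rot: [180.0, -0.0, 100.3]
force: [1.7, 0.1, -0.5]
gripper_width: 45.5
gripper_force: 0.0
```

>>> move_arm:
  plan:
    - [[0, -4, 0], 0, 0.5]
    - [[0, -4, 0], 0, 0.5]
    - [[0, -4, 0], 0, 0.5]
    - [[0, 0, 0], 0, 0.5]
    - [[0, 0, 0], 0, 0.5]

```text
time_s: 49.65
ee_pos: [401.2, -230.4, 197.5]
ee_rot: [180.0, -0.1, 100.1]
force: [-0.8, 0.5, -0.1]
gripper_width: 45.3
gripper_force: 0.0
```

```bash
python3 -c "
from h import *
o=report()
for n in o:
  C=cloud(o[n]);P=near(C,(471,49.7),35,98,109); print('dialbar',len(P),cv2.minAreaRect(P[:,:2].astype(np.float32)) if len(P) else 0)
p=o['side'];cv2.imwrite('pics/d9.png',cv2.resize(cv2.cvtColor(p['frame'][90:290,240:420],cv2.COLOR_RGB2BGR),None,fx=3,fy=3,interpolation=cv2.INTER_CUBIC))
"
```

```text
49.65 [ 401.2 -230.4  197.5] [180.   -0.1 100.1] 45.32542939654263 [-0.8  0.5 -0.1]
top wa 759 [600.6 294.3  30.6] (array([600.5, 293.9]), 42.6) knob 48 (array([599.3, 292.8]), 9.1) 173.46032714575335 143.02478565591082
top wb 733 [595.9 184.7  30.6] (array([596.6, 184.3]), 42.3) knob 45 (array([594.7, 184.2]), 9.3) 174.2895474858144 143.09727509366144
top na 409 [488.7 306.9  23.6] (array([488.4, 306.1]), 32.1) knob 49 (array([488.3, 304.7]), 8.5) 156.32818077242678 125.91259152030557
top nb 415 [483.1 190.9  23.8] (array([483.4, 189.9]), 32.1) knob 46 (array([483.2, 189.6]), 9.1) 155.25054003915716 126.13478765480113
top cwa 0 0
top cwb 0 0
top cna 0 0
top cnb 0 0
top mallet 319 ((519.5579223632812, -401.8583679199219), (47.473365783691406, 45.88054656982422), 78.17610168457031)
side wa 1959 [601.7 295.3  30.7] (array([601.3, 295.5]), 41.9) knob 117 (array([601. , 295.9]), 8.8) 171.29012699855468 142.75883535953005
side wb 1422 [597.4 185.9  30.9] (array([596.9, 186.4]), 42.1) knob 90 (array([596.7, 187.2]), 8.8) 171.98941509170766 142.81875595856303
side na 1126 [490.  308.   23.6] (array([490.1, 308.8]), 31.9) knob 118 (array([490. , 308.4]), 9.0) 153.97261736301175 125.68421999090947
side nb 795 [484.3 191.3  24. ] (array([484.4, 192.3]), 32.2) knob 88 (array([484. , 192.9]), 8.7) 155.10933579971265 125.71865615940328
side cwa 0 0
side cwb 0 0
side cna 0 0
side cnb 0 0
side mallet 179 ((520.4302978515625, -398.26959228515625), (47.203800201416016, 44.22727966308594), 77.13448333740234)
dialbar 94 ((470.3719482421875, 48.38139724731445), (14.008010864257812, 44.650203704833984), 11.125076293945312)
dialbar 132 ((471.9869384765625, 50.954837799072266), (14.204526901245117, 46.4219970703125), 10.355511665344238)
```

View pics/d9.png

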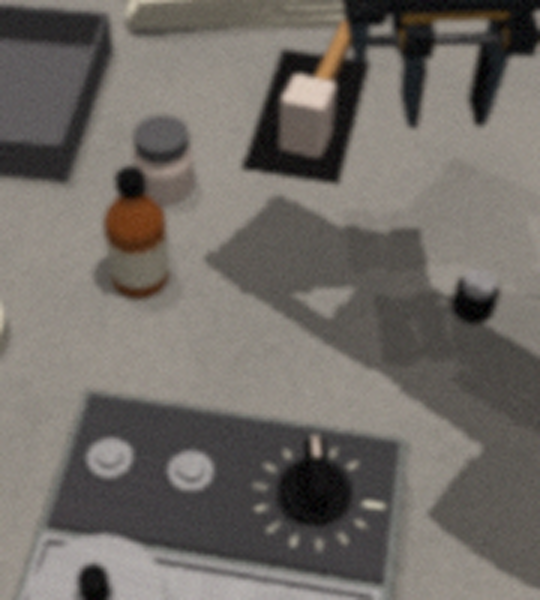

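The pointer (crop 315,445) faces away from the tins and the bar angle is 100.7° against 100.3° expected, so the dial is at the tenth click. Both pins are home, all covers are level, and the mallet stands on its mat.

```bash
python3 -c "
from workcell import env
print(env.job_done())"
```

```text
the job is handed in; nothing more can be done
None
```

I handed the job in at about 50 s of the 210 s; the hand-in returned no verdict, but the last camera check showed all four tins covered level, both pins home, the dial at its tenth click and the mallet standing on its mat.

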